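# Put the tiered pastry stand together

## Task

The pastry stand has come back from washing in pieces: put it together where its marble foot stands, working up one piece at a time: the largest wooden tier on the foot, the middle tier on that, the smallest on that, and the brass loop handle on the very top. Turn each tier so that its straight edge is on the same side as the foot's and it drops fully home on the spigot below it, leave the finished stand upright and free, and do not disturb the purple cup or the honey jar.

Things in the scene. Friction and masses are not known exactly. Their poses are not given: they have to be found in the camera images.
- foot: the stand's foot: pale marble disc 140 mm wide, 18 mm thick, 0.9 kg, loose on the counter, one straight edge 52 mm from the axis. Origin: axis, underside; z up; +x points from the axis square to the straight edge. Brass seat 40 mm wide, top at height 22; tapered D-spigot 23 mm wide from 22 to 36, its flat 5 mm from the axis at +x. (A till, 0.3 m high, stands beyond x 0.6 left of y 0.35)
- large_tier: largest wooden tier: round board 184 mm wide, one straight edge 70 mm from the axis; 0.42 kg. Origin: axis, underside; z up; +x to the straight edge. Heights: hub (48 mm wide) 0-16, board 16-24, round brass stem (32 mm wide, grip here) 24-74, tapered D-spigot (23 mm wide) 74-88. D-socket below, 16 deep, 1 mm clearance; flats of spigot and socket 5 and 6 mm from the axis at +x
- middle_tier: middle wooden tier: round board 144 mm wide, one straight edge 54 mm from the axis; 0.32 kg. Origin: axis, underside; z up; +x to the straight edge. Heights: hub (48 mm wide) 0-16, board 16-24, round brass stem (32 mm wide, grip here) 24-74, tapered D-spigot (23 mm wide) 74-88. D-socket below, 16 deep, 1 mm clearance; flats of spigot and socket 5 and 6 mm from the axis at +x
- small_tier: smallest wooden tier: round board 108 mm wide, one straight edge 40 mm from the axis; 0.24 kg. Origin: axis, underside; z up; +x to the straight edge. Heights: hub (48 mm wide) 0-16, board 16-24, round brass stem (32 mm wide, grip here) 24-64, tapered D-spigot (23 mm wide) 64-78. D-socket below, 16 deep, 1 mm clearance; flats of spigot and socket 5 and 6 mm from the axis at +x
- loop_handle: brass carrying handle, 0.13 kg: cap 40 mm wide, 22 high, with an upright loop, 62 mm tall in all. Origin: axis, underside; z up. Loop in the x-z plane, round bar 9.6 mm thick; its top is a level bar along x, 26 mm long, axis at height 57: pinch it along y from above. Round socket below, 25 mm wide, 18 deep: fits a tier's spigot any way round
- purple_cup: bystander: small purple espresso cup, 65x94x52 mm with its handle. Origin at the middle of its underside. Not to be disturbed.
- honey_jar: bystander: glass honey jar with a grey lid, 66x72x102 mm. Origin at the middle of its underside. Not to be disturbed.
There are look-alikes about, which are no part of the job. What is shaped like the foot but orange is not meant.

How it is judged (in metres and radians):
On the way, in this order (a step that is already met when the one before it is completed fails the run):
1. the largest tier sits home on the foot (z of large_tier in the frame of foot between 0.019 and 0.025 m and horizontal distance between large_tier and foot below 0.005 m and angle between large_tier's own z axis and vertical below 0.06 rad and angle between the x axis of large_tier and the x axis of foot, either way round below 0.24 rad), for 0.2 s.
2. the middle tier sits home on the largest (z of middle_tier in the frame of large_tier between 0.071 and 0.077 m and horizontal distance between middle_tier and large_tier below 0.005 m and angle between middle_tier's own z axis and vertical below 0.06 rad and angle between the x axis of middle_tier and the x axis of large_tier, either way round below 0.24 rad), for 0.2 s.
3. the smallest tier sits home on the middle one (z of small_tier in the frame of middle_tier between 0.071 and 0.077 m and horizontal distance between small_tier and middle_tier below 0.005 m and angle between small_tier's own z axis and vertical below 0.06 rad and angle between the x axis of small_tier and the x axis of middle_tier, either way round below 0.24 rad), for 0.2 s.
4. the loop handle sits home on the smallest tier (z of loop_handle in the frame of small_tier between 0.061 and 0.067 m and horizontal distance between loop_handle and small_tier below 0.005 m and angle between loop_handle's own z axis and vertical below 0.06 rad), for 0.2 s.
At the end, for the whole second after the job is handed in: Foot within 50 mm of its place; on it largest, middle, smallest tier, then loop handle: each within 3 mm of its seat height, 5 mm of the axis of the piece below, 0.06 rad of upright; straight edges within 0.24 rad of parallel, on the same side; all released, at rest (all of step 1 and all of step 2 and all of step 3 and all of step 4 and angle between foot's own z axis and vertical below 0.04 rad and height (world z) of foot below 0.005 m and distance of foot from where it was at the start of the episode below 0.05 m and linear speed of each of foot, large_tier, middle_tier, small_tier, loop_handle below 0.02 m/s and angular speed of each of foot, large_tier, middle_tier, small_tier, loop_handle below 0.1 rad/s); the robot touches nothing.
It fails at once if the purple cup is pushed or lifted more than 30 mm or tipped over (distance of purple_cup from where it was at the start of the episode above 0.03 m or angle between purple_cup's own z axis and vertical above 0.5 rad).
It fails at once if the honey jar is pushed or lifted more than 30 mm or tipped over (distance of honey_jar from where it was at the start of the episode above 0.03 m or angle between honey_jar's own z axis and vertical above 0.5 rad).
It also fails if it takes over 120 s, if anything falls off the work surface, if the arm or the gripper's body presses on something with over 40 N, if the wrist force passes 120 N, or if a joint passes its speed limit or range.

## Robot

A 6-joint arm with a two-finger parallel gripper is mounted at the origin on a cart in front of the work surface, level with it; the furniture and walls round the work are solid. World frame = base frame: x ahead of the robot, y to its left, z up, the work surface at z = 0. Lengths are in mm, angles in rad, forces in N, time in s.
With the tool pointing down it reaches from about 300 to 775 mm from the base axis. Payload 14.6 kg.
Tool frame: the origin (TCP) lies between the finger pads; the fingertips stand ahead of it and the grasp point (between the pads) lies 11 mm behind it (manip.finger_overhang is the z of the fingertips in the tool frame, in mm); z points along the fingers, y is the line along which they close (so a half turn about z gives the same grasp; the last joint's range is limited). The gripper opens to 94 mm and grips with 3 to 60 N. Pads are 16 mm wide; open, the fingers measure 119 mm over their backs; the gripper's body (75 mm by 177 mm) begins 78 mm behind the grasp point.
Start: joints at [-1.205, 0.3, 1.521, -0, 1.321, -0.067], TCP at [230.67, -499.28, 213.446] pointing down, gripper open.
Joint ranges: [-3.03, 3.03], [-0.79, 2.21], [0.23, 2.52], [-1.04, 4.18], [0, 3.07], [-2.55, 2.55]. Speed limits (rad/s): [2.22, 2.22, 2.57, 3.14, 3.14, 3.14].

## Interface

Orientations are given as [roll, pitch, yaw] about the fixed x, y, z axes, in that order (R = Rz(yaw) Ry(pitch) Rx(roll)).
In Python, from cell import manip gives the robot as it stands.
- The arm moves only by the tool jog_arm, never from a script. Its argument "series" is a list of rows, each a list of 7 numbers: the shift along the world's x, y, z as a fraction of full scale, then the turn, a rotation vector about the world's x, y, z as a fraction of full scale, then the closure, from 0 (fully open) to 1 (shut). In form: [[dx, dy, dz, wx, wy, wz, fingers], ...]. A call has 1 to 8 rows; each row is the pose to reach, as a shift and turn from the pose commanded when the call began; what a row does not reach only later rows make up. Full scale, the value 1, is 120 mm for a shift and 90 degrees for a turn. A row lasts 1/12 s, in which the tool goes at most 41.7 mm and 7.16 degrees, less where a joint would pass 70% of its speed; a pose out of reach is approached as far as the arm can. A call with a number of a shift or a turn outside -1 to 1 is refused whole. A call with a gripper value outside its range is refused whole. The fingers move at their own pace and stop on an object; "grip_force" is the grip in N (left out, the last holds). Time passes only in rows, so rows that repeat a pose let the fingers close. It gives the time, the measured TCP pose, the force, the opening and the grip force at its end, in the units of the state.
- manip.read_state(): the state, without advancing time (a new reading comes with each control period).
- manip.camera(name): name is "scene" or "top" or "wrist"; returns a dict with "frame" (480x640x3 uint8, red, green, blue), "vfov" (degrees; the focal length in pixels is half the picture's height over the tangent of half this angle, whatever the lens; pixels are square), "cx", "cy" (the principal point, pixels), "R" (3x3) and "t" (3): a world point X has camera coordinates R X + t; the wrist camera has in their place "hand_eye" (4x4, takes a point from camera to tool coordinates, whose origin is the TCP and whose axes are the flange's). Camera axes: x right, y down, z forward; pixel columns grow to the right and rows downward; lengths in mm; the calibration is good to about 2 mm. A picture is of the moment at which its call begins: read the wrist's pose just before it. There is no depth.
- manip.sign_off(): hands the job in; it is judged then, once.
The state is a dict: "clock": time; "joints": joint angles; "qd": joint speeds; "effort": joint torques, N m; "eef_pos": TCP position; "eef_rot": TCP orientation; "wrist_force": force on the tool from outside, world axes, zero at the start; "moment": the same for the moment, N m; "finger_gap": finger opening in mm; "finger_force": force on a finger pad.
Only numpy, scipy, OpenCV 4.12 (cv2) and the standard library are available. Lean on these libraries where they do the work, as an engineer would, in place of code of your own. Each camera call takes 0.05 s, during which the arm holds its last target. There are 200 camera calls.

## Working session

There is one attempt and no reset: what is moved stays moved. The work goes in short steps, Python scripts to look and compute and a tool call to move; the robot and the scene stay as the last step left them, time stands still between calls to the robot, and variables do not carry over. Pictures are saved under pics/ and viewed, at most 15 in all, crops included, and the job is handed in when it is done.

Besides the shell and the picture viewer there is one more tool, called after "Emit:" by a JSON object that holds its "fn" and its "kwargs", one argument or row to a line. jog_arm: Moves the arm, as the interface text tells. Its arguments: {"type":"object","properties":{"series":{"type":"array"},"grip_force":{"type":"number"}},"required":["series"]}

```bash
mkdir -p pics; ls; python3 - <<'E'
from cell import manip
import cv2,numpy as np
for n in("top","scene"):
    c=manip.camera(n); cv2.imwrite(f"pics/{n}0.png",c["frame"][:,:,::-1]); print(n,c["vfov"],c["cx"],c["cy"],c["R"],c["t"])
print(manip.read_state(), manip.finger_overhang)
E
```

```text
pics
top 48.43218452938284 317.5022673264474 245.18194708674392 [[ 8.62655993e-04 -9.99971903e-01 -7.44642570e-03]
 [-9.92113080e-01  7.75298926e-05 -1.25346045e-01]
 [ 1.25343100e-01  7.49582686e-03 -9.92085137e-01]] [  72.03059412  571.6240118  1230.12765072]
scene 48.70214734000698 319.03246549846307 245.82044562840045 [[-0.7237563  -0.68987051 -0.01598437]
 [-0.48435124  0.52436849 -0.70031534]
 [ 0.4915086  -0.49911559 -0.71365463]] [478.36296969 250.80499707 915.8488128 ]
{'clock': 0.1, 'joints': array([-1.20456291e+00,  3.00367187e-01,  1.52145281e+00,  1.08414857e-05,
        1.32073144e+00, -6.66121707e-02]), 'qd': array([ 1.04362322e-03, -3.32563900e-03, -6.82462594e-04,  7.26720836e-05,
        1.07132716e-03,  7.50561082e-04]), 'effort': array([ 2.73278038e-04, -5.32642758e+01, -3.53283691e+01,  7.08981394e-02,
        2.34978728e-02, -4.38114910e-05]), 'eef_pos': array([ 230.61965614, -499.08476133,  212.99759812]), 'eef_rot': array([-3.14063670e+00, -7.42978341e-05,  4.32842861e-01]), 'wrist_force': array([-0.29339238, -1.12677105,  0.0518712 ]), 'moment': array([0.02345667, 0.01660019, 0.04712235]), 'finger_force': 0.0, 'finger_gap': 93.94700409256278} 8.0
```

View pics/top0.png

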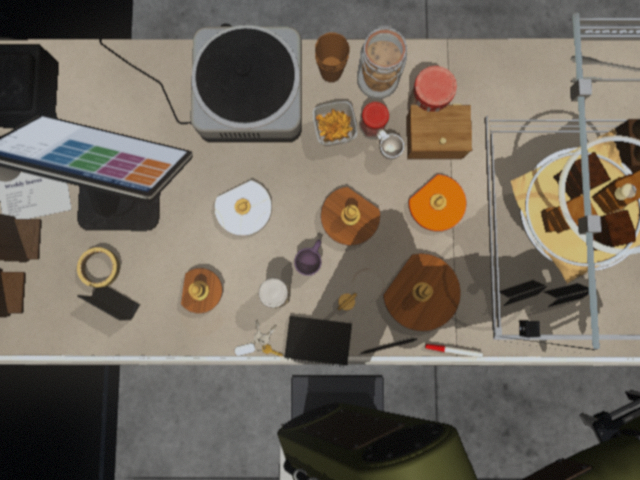

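View pics/scene0.png

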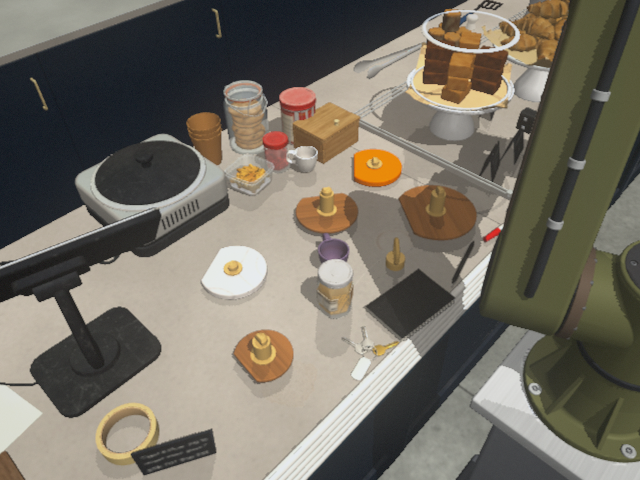

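```bash
cat > v.py <<'E'
import cv2,numpy as np
from scipy.optimize import least_squares
from cell import manip
def cam(n):
    c=dict(manip.camera(n)); c["f"]=240/np.tan(np.radians(c["vfov"]/2)); return c
def proj(c,X):
    p=np.asarray(X,float)@np.asarray(c["R"]).T+c["t"]; return np.c_[c["cx"]+c["f"]*p[:,0]/p[:,2],c["cy"]+c["f"]*p[:,1]/p[:,2]]
def unproj(c,uv,z):
    R=np.asarray(c["R"]);d=R.T@np.array([(uv[0]-c["cx"])/c["f"],(uv[1]-c["cy"])/c["f"],1]);o=-R.T@c["t"]
    return o+d*(z-o[2])/d[2]
def D(r,flat,z):
    a0=np.arccos(flat/r);a=np.linspace(a0,2*np.pi-a0,90);return np.c_[r*np.cos(a),r*np.sin(a),0*a+z]
def place(P,x,y,yaw):
    c,s=np.cos(yaw),np.sin(yaw);return np.c_[P[:,0]*c-P[:,1]*s+x,P[:,0]*s+P[:,1]*c+y,P[:,2]]
def mask(c,kind,seed):
    h=cv2.cvtColor(c["frame"],cv2.COLOR_RGB2HSV).astype(int)
    if kind=="foot": m=((h[...,1]<28)&(h[...,2]>140))
    else: m=(h[...,1]>105)
    m=cv2.morphologyEx(m.astype(np.uint8)*255,cv2.MORPH_OPEN,np.ones((3,3)))
    n,l,st,ce=cv2.connectedComponentsWithStats(m)
    k=l[int(seed[1]),int(seed[0])]
    co,_=cv2.findContours((l==k).astype(np.uint8),cv2.RETR_EXTERNAL,cv2.CHAIN_APPROX_NONE)
    return max(co,key=len)[:,0,:].astype(float), (l==k)
def fit(cs,cons,r,flat,z0,z1,x0):
    P=np.vstack([D(r,flat,z0),D(r,flat,z1)])
    def res(p):
        o=[]
        for c,co in zip(cs,cons):
            h=cv2.convexHull(proj(c,place(P,*p[:3])).astype(np.float32))
            o+=[cv2.pointPolygonTest(h,(float(a),float(b)),True)-.5 for a,b in co]
        return np.array(o)
    best=None
    for y in np.arange(0,6.28,.7):
        s=least_squares(res,[x0[0]/1,x0[1],y],loss="soft_l1",f_scale=1,diff_step=1e-4,x_scale=[5,5,.1])
        if best is None or s.cost<best.cost: best=s
    return best.x,np.sqrt(np.mean(res(best.x)**2)),best.cost/len(res(best.x))
E
python3 - <<'E'
from v import *
ct,cs=cam("top"),cam("scene")
T={"foot":(70,52,0,18,(228,205),(215,262)),"large":(92,70,16,24,(400,290),(415,212)),"middle":(72,54,16,24,(335,225),(310,212)),"small":(54,40,16,24,(202,302),(262,370))}
for k,(r,f,a,b,s1,s2) in T.items():
    x0=unproj(ct,s1,20)
    c1,m1=mask(ct,k,s1);c2,m2=mask(cs,k,s2)
    print(k,m1.sum(),m2.sum())
    for l,C,K in(("top",[ct],[c1]),("scene",[cs],[c2]),("both",[ct,cs],[c1,c2])):
        p,e,_=fit(C,K,r,f,a,b,x0);print("  ",l,np.round(p,3),round(e,2))
for uv in((346,300),(346,292)): print(unproj(ct,uv,57))
im=np.hstack([cv2.resize(ct["frame"][265:335,310:390],None,fx=5,fy=5,interpolation=2),cv2.resize(cs["frame"][225:295,355:435],None,fx=5,fy=5,interpolation=2)])
cv2.imwrite("pics/h.png",im[:,:,::-1])
E
```

```text
foot 2198 2455
   top [6.69347e+02 2.56005e+02 4.53000e-01] 0.33
   scene [6.68699e+02 2.52099e+02 4.64000e-01] 0.7
   both [6.68841e+02 2.54217e+02 4.60000e-01] 0.81
large 4390 3189
   top [ 462.934 -173.634    0.949] 0.43
   scene [ 462.303 -178.483    0.946] 0.89
   both [ 462.649 -174.947    0.948] 0.94
middle 2540 2020
   top [ 6.46881e+02 -6.08700e+00 -6.30000e-01] 0.32
   scene [ 6.48834e+02 -1.06150e+01 -1.47000e-01] 1.32
   both [ 6.47031e+02 -7.39900e+00 -5.97000e-01] 1.46
small 1476 2233
   top [465.983 354.068   1.46 ] 0.44
   scene [465.057 351.611   1.456] 0.81
   both [465.386 352.635   1.45 ] 0.79
[441.71165015   6.35402688  57.        ]
[460.07944554   6.24696057  57.        ]
```

View pics/h.png

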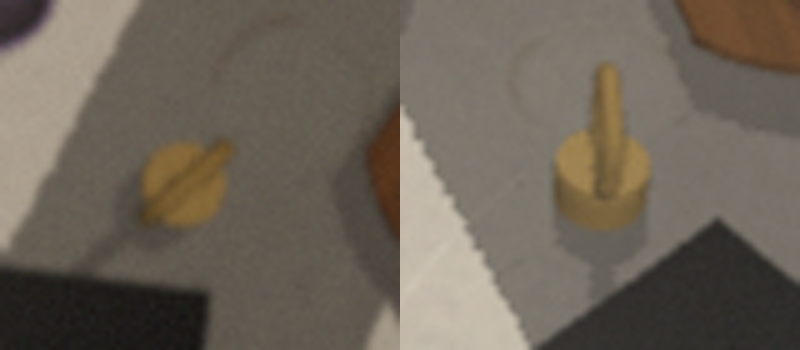

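Emit:
{"fn": "jog_arm", "kwargs": {
  "series": [
    [0,1,0,0,0,0,0],
    [0,1,0,0,0,0,0],
    [0,1,0,0,0,0,0],
    [0,1,0,0,0,0,0]
  ]
}}

```text
clock: 0.53
eef_pos: [230.5, -374.8, 213.3]
eef_rot: [-3.14, -0.0, 0.434]
wrist_force: [-0.6, 0.6, 1.3]
finger_gap: 94.3
finger_force: 0.0
```

Emit:
{"fn": "jog_arm", "kwargs": {
  "series": [
    [0,1,0,0,0,0,0],
    [0,1,0,0,0,0,0],
    [0,1,0,0,0,0,0],
    [0,1,0,0,0,0,0]
  ]
}}

```text
clock: 0.87
eef_pos: [230.4, -255.4, 213.5]
eef_rot: [-3.142, -0.0, 0.435]
wrist_force: [-0.6, 0.3, 0.6]
finger_gap: 93.9
finger_force: 0.0
```

Emit:
{"fn": "jog_arm", "kwargs": {
  "series": [
    [1,0.707,0,0,0,0,0],
    [1,0.707,0,0,0,0,0],
    [1,0.707,0,0,0,0,0],
    [1,0.707,0,0,0,0,0],
    [1,0.707,0,0,0,0,0],
    [1,0.707,0,0,0,0,0]
  ]
}}

```text
clock: 1.37
eef_pos: [351.1, -174.1, 213.2]
eef_rot: [-3.141, 0.0, 0.435]
wrist_force: [-0.9, 0.7, 0.3]
finger_gap: 93.9
finger_force: 0.0
```

Emit:
{"fn": "jog_arm", "kwargs": {
  "series": [
    [0.936,0,0,0,0,0.121,0],
    [0.936,0,0,0,0,0.121,0],
    [0.936,0,0,0,0,0.121,0],
    [0.936,0,-0.75,0,0,0.121,0],
    [0.936,0,-0.75,0,0,0.121,0],
    [0.936,0,-0.75,0,0,0.121,0],
    [0.936,0,-0.75,0,0,0.121,0]
  ]
}}

```text
clock: 1.95
eef_pos: [461.4, -175.0, 122.0]
eef_rot: [-3.137, 0.002, 0.622]
wrist_force: [0.1, -0.5, -0.2]
finger_gap: 93.9
finger_force: 0.0
```

Emit:
{"fn": "jog_arm", "kwargs": {
  "series": [
    [0,0,-0.3,0,0,0,0],
    [0,0,-0.6,0,0,0,0],
    [0,0,-0.683,0,0,0,0.3],
    [0,0,-0.683,0,0,0,1],
    [0,0,-0.683,0,0,0,1],
    [0,0,-0.683,0,0,0,1],
    [0,0,-0.683,0,0,0,1],
    [0,0,-0.683,0,0,0,1]
  ],
  "grip_force": 10
}}

```text
clock: 2.62
eef_pos: [463.7, -174.8, 43.0]
eef_rot: [3.14, -0.001, 0.623]
wrist_force: [-0.2, 1.1, -0.2]
finger_gap: 57.2
finger_force: 0.0
```

Emit:
{"fn": "jog_arm", "kwargs": {
  "series": [
    [0,0,0,0,0,0,1],
    [0,0,0,0,0,0,1],
    [0,0,0,0,0,0,1],
    [0,0,0,0,0,0,1],
    [0,0,0,0,0,0,1],
    [0,0,0,0,0,0,1],
    [0,0,0,0,0,0,1]
  ]
}}

```text
clock: 3.2
eef_pos: [463.1, -174.5, 41.6]
eef_rot: [3.141, -0.0, 0.623]
wrist_force: [1.1, 0.2, 1.6]
finger_gap: 31.6
finger_force: 10.0
```

Emit:
{"fn": "jog_arm", "kwargs": {
  "series": [
    [0,0,0,0,0,0,0.4],
    [0,0,0,0,0,0.05,0.4],
    [0,0,0,0,0,0.15,0.4],
    [0,0,0,0,0,0.25,0.4],
    [0,0,0,0,0,0.35,0.4],
    [0,0,0,0,0,0.45,0.4],
    [0,0,0,0,0,0.5,0.4],
    [0,0,0,0,0,0.5,0.4]
  ]
}}

```text
clock: 3.87
eef_pos: [462.8, -174.3, 41.3]
eef_rot: [-3.141, -0.0, 1.415]
wrist_force: [-0.3, -0.1, 0.8]
finger_gap: 56.4
finger_force: 0.0
```

Emit:
{"fn": "jog_arm", "kwargs": {
  "series": [
    [0,0,0,0,0,0.1,0.4],
    [0,0,0,0,0,0.2,0.4],
    [0,0,0,0,0,0.3,0.4],
    [0,0,0,0,0,0.4,0.4],
    [0,0,0,0,0,0.5,0.4],
    [0,0,0,0,0,0.5,0.4],
    [0,0,0,0,0,0.5,0.4]
  ]
}}

```text
clock: 4.45
eef_pos: [462.9, -174.4, 41.4]
eef_rot: [-3.141, -0.0, 2.201]
wrist_force: [-0.5, -0.4, -0.1]
finger_gap: 56.3
finger_force: 0.0
```

Emit:
{"fn": "jog_arm", "kwargs": {
  "series": [
    [0,0,0,0,0,0,1],
    [0,0,0,0,0,0,1],
    [0,0,0,0,0,0,1],
    [0,0,0,0,0,0,1],
    [0,0,0,0,0,0,1],
    [0,0,0,0,0,0,1],
    [0,0,0,0,0,0,1],
    [0,0,0,0,0,0,1]
  ]
}}

```text
clock: 5.12
eef_pos: [462.9, -174.5, 41.5]
eef_rot: [-3.141, -0.0, 2.193]
wrist_force: [-2.3, -1.8, 1.3]
finger_gap: 31.7
finger_force: 10.0
```

```bash
cat >> v.py <<'E'
def fitnear(c,kind,r,flat,z0,z1,x0,gate=5,free=None):
    """robust fit from contours of colour mask near predicted outline"""
    h=cv2.cvtColor(c["frame"],cv2.COLOR_RGB2HSV).astype(int)
    m=((h[...,1]<28)&(h[...,2]>140)) if kind=="foot" else (h[...,1]>105)
    m=cv2.morphologyEx(m.astype(np.uint8)*255,cv2.MORPH_OPEN,np.ones((3,3)))
    co,_=cv2.findContours(m,cv2.RETR_LIST,cv2.CHAIN_APPROX_NONE); co=np.vstack([k[:,0] for k in co]).astype(float)
    P=np.vstack([D(r,flat,z0),D(r,flat,z1)]); p=np.array(x0,float)
    def res(p,co):
        hu=cv2.convexHull(proj(c,place(P,*p)).astype(np.float32))
        return np.array([cv2.pointPolygonTest(hu,(float(a),float(b)),True)-.5 for a,b in co])
    for g in(gate,gate/2,2):
        k=co[np.abs(res(p,co))<g]
        p=least_squares(res,p,args=(k,),loss="soft_l1",f_scale=.5,diff_step=1e-4,x_scale=[5,5,.1]).x
    return np.round(p,3),len(k),round(float(np.std(res(p,k))),2)
E
python3 - <<'E'
from v import *
for n in("top","scene"):
    c=cam(n);print(n,fitnear(c,"w",92,70,16,24,(462.9,-174.5,.949)))
    cv2.imwrite(f"pics/{n}1.png",c["frame"][:,:,::-1])
c=manip.camera("wrist");print(c["vfov"],c["cx"],c["cy"],c["hand_eye"])
cv2.imwrite("pics/w1.png",c["frame"][:,:,::-1])
E
```

```text
top (array([ 463.926, -174.381,    0.931]), 60, 0.43)
scene (array([ 463.311, -178.17 ,    0.952]), 175, 0.48)
66.13027037711498 316.9154403340683 236.2327090469675 [[-2.36998646e-04 -9.66142950e-01 -2.58007255e-01  7.43454831e+01]
 [ 9.99999956e-01 -1.82881261e-04 -2.33749995e-04  1.06351992e+00]
 [ 1.78651217e-04 -2.58007299e-01  9.66142951e-01 -1.71242527e+02]
 [ 0.00000000e+00  0.00000000e+00  0.00000000e+00  1.00000000e+00]]
```

View pics/w1.png

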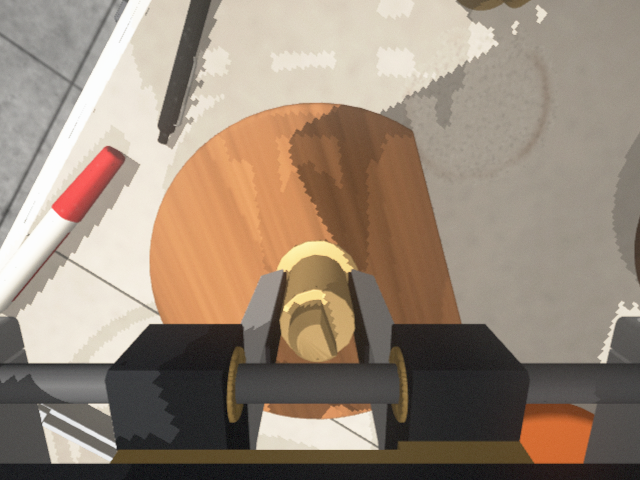

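View pics/scene1.png

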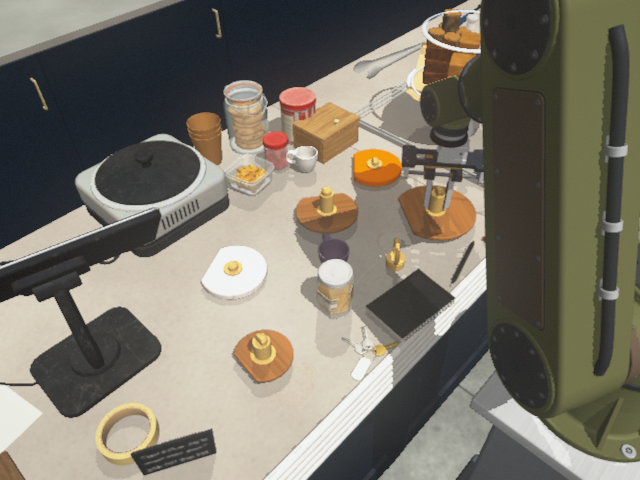

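Emit:
{"fn": "jog_arm", "kwargs": {
  "series": [
    [0,0,0,0,0,0,1],
    [0,0,0,0,0,0,1],
    [0,0,0.2,0,0,0,1],
    [0,0,0.5,0,0,0,1],
    [0,0,0.8,0,0,0,1],
    [0,0,1,0,0,0,1],
    [0,0,1,0,0,0,1]
  ],
  "grip_force": 40
}}

```text
clock: 5.85
eef_pos: [464.9, -175.0, 166.2]
eef_rot: [3.137, 0.006, 2.194]
wrist_force: [0.6, -0.6, -3.2]
finger_gap: 31.4
finger_force: 40.0
```

Emit:
{"fn": "jog_arm", "kwargs": {
  "series": [
    [0.1,0.2,0,0,0,-0.02,1],
    [0.2,0.4,0,0,0,-0.04,1],
    [0.3,0.65,0,0,0,-0.07,1],
    [0.429,0.897,0,0,0,-0.105,1],
    [0.429,0.897,0,0,0,-0.105,1]
  ]
}}

```text
clock: 6.27
eef_pos: [515.6, -62.5, 159.8]
eef_rot: [-3.141, -0.002, 2.028]
wrist_force: [-0.3, -0.5, -3.8]
finger_gap: 31.3
finger_force: 40.0
```

Emit:
{"fn": "jog_arm", "kwargs": {
  "series": [
    [0.1,0.2,0,0,0,-0.02,1],
    [0.2,0.4,0,0,0,-0.04,1],
    [0.3,0.65,0,0,0,-0.07,1],
    [0.429,0.897,0,0,0,-0.105,1],
    [0.429,0.897,0,0,0,-0.105,1]
  ]
}}

```text
clock: 6.68
eef_pos: [566.9, 45.1, 159.6]
eef_rot: [-3.141, -0.002, 1.864]
wrist_force: [-0.1, 0.7, -3.8]
finger_gap: 31.5
finger_force: 40.0
```

Emit:
{"fn": "jog_arm", "kwargs": {
  "series": [
    [0.1,0.2,0,0,0,-0.02,1],
    [0.2,0.4,0,0,0,-0.04,1],
    [0.3,0.65,0,0,0,-0.07,1],
    [0.429,0.897,0,0,0,-0.105,1],
    [0.429,0.897,0,0,0,-0.105,1]
  ]
}}

```text
clock: 7.1
eef_pos: [618.1, 152.8, 159.2]
eef_rot: [-3.14, -0.001, 1.699]
wrist_force: [-0.8, -0.1, -3.7]
finger_gap: 31.1
finger_force: 40.0
```

Emit:
{"fn": "jog_arm", "kwargs": {
  "series": [
    [0.1,0.2,0,0,0,0,1],
    [0.2,0.4,0,0,0,0,1],
    [0.3,0.65,0,0,0,0,1],
    [0.429,0.897,0,0,0,0,1],
    [0.429,0.897,0,0,0,0,1],
    [0.429,0.897,0,0,0,0,1]
  ]
}}

```text
clock: 7.6
eef_pos: [668.5, 257.1, 158.4]
eef_rot: [-3.138, 0.0, 1.701]
wrist_force: [-0.7, -0.8, -4.0]
finger_gap: 31.1
finger_force: 40.0
```

```bash
python3 - <<'E'
from v import *
s=manip.read_state();print(s["eef_pos"],s["eef_rot"],s["wrist_force"],s["joints"])
z=s["eef_pos"][2]-41.5
for n in("top","scene"):
    c=cam(n);print(n,fitnear(c,"w",92,70,16+z,24+z,(669,256,.455)))
    cv2.imwrite(f"pics/{n}2.png",c["frame"][:,:,::-1])
c=manip.camera("wrist");cv2.imwrite("pics/w2.png",c["frame"][:,:,::-1])
E
```

```text
[668.47234993 257.13490973 158.36898646] [-3.13831270e+00  3.88984549e-04  1.70112628e+00] [-0.72532016 -0.78380973 -4.04536629] [3.16007418e-01 7.27980976e-01 1.01477707e+00 2.26435404e-04
 1.40212999e+00 1.85639727e-01]
top (array([6.69061e+02, 2.58986e+02, 3.74000e-01]), 138, 0.75)
scene (array([6.71565e+02, 2.53189e+02, 4.70000e-01]), 167, 0.59)
```

View pics/scene2.png

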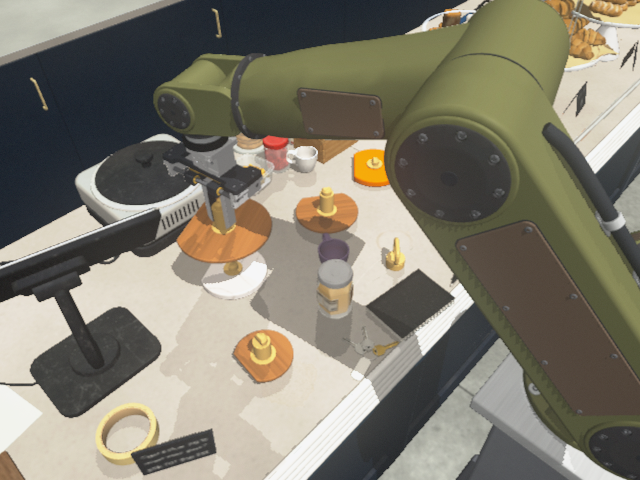

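Emit:
{"fn": "jog_arm", "kwargs": {
  "series": [
    [0,0,-0.2,0,0,0,1],
    [0,0,-0.4,0,0,0,1],
    [0,0,-0.55,0,0,0,1],
    [0,0,-0.65,0,0,0,1],
    [0,0,-0.65,0,0,0,1],
    [0,0,-0.65,0,0,0,1],
    [0,0,-0.65,0,0,0,1]
  ]
}}

```text
clock: 8.33
eef_pos: [669.6, 256.0, 85.3]
eef_rot: [3.139, -0.0, 1.699]
wrist_force: [0.6, 0.2, -2.9]
finger_gap: 31.4
finger_force: 40.0
```

```bash
python3 - <<'E'
from v import *
s=manip.read_state();print(s["eef_pos"],s["eef_rot"],s["wrist_force"])
z=s["eef_pos"][2]-41.5
c=cam("scene");print(fitnear(c,"w",92,70,16+z,24+z,(669,256,.455)))
print(fitnear(c,"foot",70,52,0,18,(669,253,.455),gate=3))
E
```

```text
[669.59057788 256.02230774  85.2617552 ] [ 3.13930874e+00 -4.48760896e-04  1.69850076e+00] [ 0.59415363  0.17373745 -2.93679506]
(array([6.71466e+02, 2.53209e+02, 4.71000e-01]), 168, 0.51)
(array([6.72018e+02, 2.51387e+02, 2.51000e-01]), 59, 0.67)
```

Emit:
{"fn": "jog_arm", "kwargs": {
  "series": [
    [0,0,-0.03,0,0,0,1],
    [0,0,-0.05,0,0,0,1],
    [0,0,-0.07,0,0,0,1],
    [0,0,-0.08,0,0,0,1],
    [0,0,-0.08,0,0,0,1]
  ]
}}

```text
clock: 8.8
eef_pos: [668.8, 256.0, 73.4]
eef_rot: [-3.141, 0.0, 1.699]
wrist_force: [-0.3, 0.0, -4.0]
finger_gap: 31.2
finger_force: 40.0
```

Emit:
{"fn": "jog_arm", "kwargs": {
  "series": [
    [0,0,-0.03,0,0,0,1],
    [0,0,-0.05,0,0,0,1],
    [0,0,-0.06,0,0,0,1],
    [0,0,-0.06,0,0,0,1],
    [0,0,-0.06,0,0,0,1]
  ]
}}

```text
clock: 9.22
eef_pos: [668.8, 255.6, 66.3]
eef_rot: [-3.141, 0.001, 1.699]
wrist_force: [-2.4, -4.6, -4.0]
finger_gap: 31.5
finger_force: 40.0
```

Emit:
{"fn": "jog_arm", "kwargs": {
  "series": [
    [-0.004,-0.007,0,0,0,0,1],
    [-0.005,-0.01,-0.01,0,0,0,1],
    [-0.005,-0.01,-0.03,0,0,0,1],
    [-0.005,-0.01,-0.03,0,0,0,1],
    [-0.005,-0.01,-0.03,0,0,0,1]
  ]
}}

```text
clock: 9.63
eef_pos: [668.4, 255.2, 63.4]
eef_rot: [3.141, -0.0, 1.699]
wrist_force: [-1.0, 0.1, 0.3]
finger_gap: 31.3
finger_force: 40.0
```

Emit:
{"fn": "jog_arm", "kwargs": {
  "series": [
    [0,0,0,0,0,0,0.4],
    [0,0,0,0,0,0,0.4],
    [0,0,0,0,0,0,0.4],
    [0,0,0,0,0,0,0.4],
    [0,0,0,0,0,0,0.4]
  ]
}}

```text
clock: 10.05
eef_pos: [668.4, 255.0, 63.2]
eef_rot: [3.141, -0.0, 1.699]
wrist_force: [0.4, -0.1, -0.2]
finger_gap: 56.0
finger_force: 0.0
```

Emit:
{"fn": "jog_arm", "kwargs": {
  "series": [
    [0,0,0.1,0,0,0,0.4],
    [0,0,0.3,0,0,0,0.4],
    [0,0,0.6,0,0,0,0.4],
    [0,0,0.9,0,0,0,0.4],
    [0,0,1,0,0,0,0.4],
    [0,0,1,0,0,0,0.4]
  ]
}}

```text
clock: 10.55
eef_pos: [669.5, 255.3, 188.7]
eef_rot: [3.134, -0.001, 1.699]
wrist_force: [-0.6, 0.2, 0.3]
finger_gap: 56.4
finger_force: 0.0
```

Emit:
{"fn": "jog_arm", "kwargs": {
  "series": [
    [-0.06,-0.725,0,0,0,0.103,0.4],
    [-0.06,-0.725,0,0,0,0.103,0.4],
    [-0.06,-0.725,0,0,0,0.103,0.4],
    [-0.06,-0.725,0,0,0,0.103,0.4]
  ]
}}

```text
clock: 10.88
eef_pos: [660.9, 165.7, 182.5]
eef_rot: [-3.14, -0.0, 1.858]
wrist_force: [-0.3, -1.1, -0.2]
finger_gap: 56.2
finger_force: 0.0
```

Emit:
{"fn": "jog_arm", "kwargs": {
  "series": [
    [-0.06,-0.725,0,0,0,0.103,0.4],
    [-0.06,-0.725,0,0,0,0.103,0.4],
    [-0.06,-0.725,0,0,0,0.103,0.4],
    [-0.06,-0.725,0,0,0,0.103,0.4]
  ]
}}

```text
clock: 11.22
eef_pos: [653.9, 80.0, 182.7]
eef_rot: [-3.141, -0.0, 2.02]
wrist_force: [0.0, 1.3, -0.3]
finger_gap: 56.6
finger_force: 0.0
```

Emit:
{"fn": "jog_arm", "kwargs": {
  "series": [
    [-0.06,-0.725,0,0,0,0.103,0.4],
    [-0.06,-0.725,0,0,0,0.103,0.4],
    [-0.06,-0.725,0,0,0,0.103,0.4],
    [-0.06,-0.725,0,0,0,0.103,0.4],
    [-0.06,-0.725,0,0,0,0.103,0.4]
  ]
}}

```text
clock: 11.63
eef_pos: [647.0, -4.3, 182.8]
eef_rot: [3.142, -0.001, 2.184]
wrist_force: [0.2, 1.0, 0.3]
finger_gap: 56.3
finger_force: 0.0
```

```bash
python3 - <<'E'
from v import *
s=manip.read_state();print(s["clock"],s["eef_pos"],s["eef_rot"],s["wrist_force"])
for n in("top","scene"):
    c=cam(n)
    print(n,"large",fitnear(c,"w",92,70,38,46,(668.5,255.2,.455)))
    print(n,"middle",fitnear(c,"w",72,54,16,24,(646.9,-6.1,-.63)))
    cv2.imwrite(f"pics/{n}3.png",c["frame"][:,:,::-1])
E
```

```text
11.6333 [646.99386402  -4.28139476 182.78707054] [ 3.14156035e+00 -5.62022574e-04  2.18375420e+00] [0.2357407  0.99767175 0.31395509]
top large (array([6.69922e+02, 2.56102e+02, 4.51000e-01]), 210, 0.33)
top middle (array([ 6.39824e+02, -5.86100e+00, -3.04000e-01]), 72, 1.01)
scene large (array([6.69420e+02, 2.52919e+02, 4.49000e-01]), 216, 0.4)
scene middle (array([ 6.48174e+02, -1.11170e+01, -4.20000e-01]), 134, 0.66)
```

View pics/scene3.png

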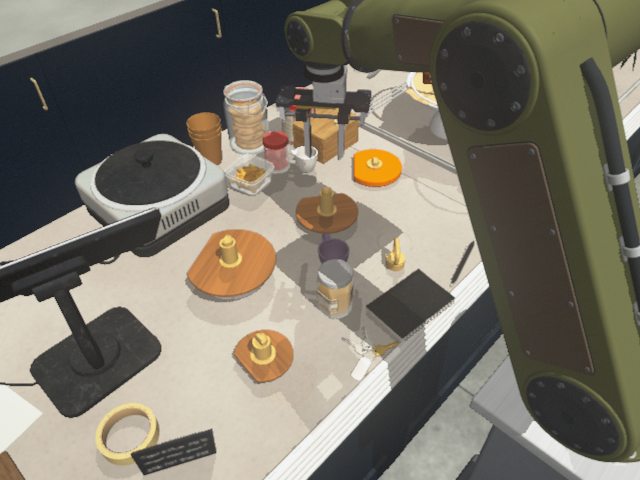

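Emit:
{"fn": "jog_arm", "kwargs": {
  "series": [
    [0,0,-0.25,0,0,0,0.4],
    [0,0,-0.5,0,0,0,0.4],
    [0,0,-0.8,0,0,0,0.4],
    [0,0,-1,0,0,0,0.4],
    [0,0,-1,0,0,0,0.4]
  ]
}}

```text
clock: 12.15
eef_pos: [644.2, -4.1, 57.5]
eef_rot: [-3.135, -0.005, 2.186]
wrist_force: [-0.4, -0.7, -0.6]
finger_gap: 56.2
finger_force: 0.0
```

Emit:
{"fn": "jog_arm", "kwargs": {
  "series": [
    [0,0,-0.1,0,0,0,0.4],
    [0,0,-0.178,0,0,0,0.4],
    [0,0,-0.178,0,0,0,1],
    [0,0,-0.178,0,0,0,1],
    [0,0,-0.178,0,0,0,1],
    [0,0,-0.178,0,0,0,1],
    [0,0,-0.178,0,0,0,1],
    [0,0,-0.178,0,0,0,1]
  ],
  "grip_force": 10
}}

```text
clock: 12.82
eef_pos: [647.1, -6.3, 42.8]
eef_rot: [3.141, 0.001, 2.184]
wrist_force: [-1.5, -1.0, 6.7]
finger_gap: 31.9
finger_force: 10.0
```

Emit:
{"fn": "jog_arm", "kwargs": {
  "series": [
    [0,0,0,0,0,0,1],
    [0,0,0,0,0,0,0.4],
    [0,0,0,0,0,0,0.4],
    [0,0,0,0,0,-0.05,0.4],
    [0,0,0,0,0,-0.15,0.4],
    [0,0,0,0,0,-0.25,0.4],
    [0,0,0,0,0,-0.35,0.4],
    [0,0,0,0,0,-0.4,0.4]
  ]
}}

```text
clock: 13.48
eef_pos: [646.7, -6.0, 41.6]
eef_rot: [-3.142, -0.0, 1.6]
wrist_force: [0.4, 1.0, -0.4]
finger_gap: 56.4
finger_force: 0.0
```

Emit:
{"fn": "jog_arm", "kwargs": {
  "series": [
    [0,0,0,0,0,-0.1,0.4],
    [0,0,0,0,0,-0.2,0.4],
    [0,0,0,0,0,-0.3,0.4],
    [0,0,0,0,0,-0.4,0.4],
    [0,0,0,0,0,-0.5,0.4],
    [0,0,0,0,0,-0.6,0.4],
    [0,0,0,0,0,-0.6,0.4],
    [0,0,0,0,0,-0.6,0.4]
  ]
}}

```text
clock: 14.15
eef_pos: [646.7, -6.0, 41.6]
eef_rot: [-3.141, -0.0, 0.656]
wrist_force: [0.7, 1.1, -1.1]
finger_gap: 56.4
finger_force: 0.0
```

Emit:
{"fn": "jog_arm", "kwargs": {
  "series": [
    [0,0,0,0,0,0,1],
    [0,0,0,0,0,0,1],
    [0,0,0,0,0,0,1],
    [0,0,0,0,0,0,1],
    [0,0,0,0,0,0,1],
    [0,0,0,0,0,0,1],
    [0,0,0,0,0,0,1],
    [0,0,0,0,0,0,1]
  ]
}}

```text
clock: 14.82
eef_pos: [646.7, -6.1, 41.7]
eef_rot: [3.141, -0.0, 0.664]
wrist_force: [0.8, -0.4, -0.2]
finger_gap: 31.8
finger_force: 10.0
```

```bash
python3 - <<'E'
from v import *
s=manip.read_state();print(s["clock"],s["eef_pos"],s["eef_rot"],s["wrist_force"],s["finger_gap"])
for n in("top","scene"):
    c=cam(n)
    print(n,"middle",fitnear(c,"w",72,54,16,24,(646.9,-6.1,-.63)))
    if n=="top": a=c["frame"][150:300,260:460]
c=manip.camera("wrist");cv2.imwrite("pics/w4.png",c["frame"][:,:,::-1])
E
```

```text
14.8167 [646.74042005  -6.14624603  41.71968408] [ 3.14149514e+00 -1.54231762e-05  6.63509490e-01] [ 0.76618416 -0.44962097 -0.22578501] 31.76978402750813
top middle (array([ 6.38517e+02, -2.23300e+00, -5.10000e-01]), 24, 0.91)
scene middle (array([649.499, -10.174,  -0.914]), 113, 0.57)
```

View pics/w4.png

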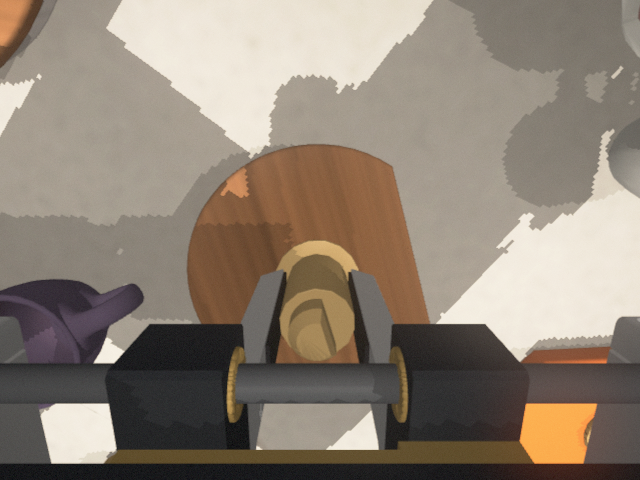

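```bash
cat >> v.py <<'E'
def wrist_edge(p,q,yaw,z=17.6):
    f=240/np.tan(np.radians(66.13027/2)); H=np.array([[-2.36998646e-04,-9.66142950e-01,-2.58007255e-01,74.3454831],[1,-1.82881261e-04,-2.33749995e-04,1.06351992],[1.78651217e-04,-2.58007299e-01,9.66142951e-01,-171.242527]])
    P=[]
    for u in(p,q):
        d=H[:,:3]@np.array([(u[0]-316.915)/f,(u[1]-236.233)/f,1]);P.append(H[:,3]+d*(z-H[2,3])/d[2])
    w=[np.array([np.cos(yaw)*a[0]+np.sin(yaw)*a[1],np.sin(yaw)*a[0]-np.cos(yaw)*a[1]]) for a in P]
    e=w[1]-w[0]; n=np.array([e[1],-e[0]])/np.hypot(*e)
    if n@w[0]<0:n=-n
    return round(float(np.arctan2(n[1],n[0])),3),round(float(n@w[0]),1)
def edgepx(im,rows,lo,hi):
    h=cv2.cvtColor(im,cv2.COLOR_RGB2HSV)[...,1].astype(int);P=[]
    for r in rows:
        c=np.where(h[r,lo:hi]>105)[0]
        if len(c):P.append((c.max()+lo+.5,r))
    vx,vy,x,y=cv2.fitLine(np.array(P,np.float32),cv2.DIST_HUBER,0,.01,.01).ravel()
    return [(x+vx/vy*(r-y),r) for r in(rows[0],rows[-1])]
E
python3 - <<'E'
from v import *
for f,rows,yaw in(("w1",range(140,315,3),2.193),("w4",range(175,315,3),.6635)):
    im=cv2.imread(f"pics/{f}.png")[:,:,::-1].copy();e=edgepx(im,rows,370,490);print(e,wrist_edge(*e,yaw))
E
```

```text
[(np.float32(414.3434), 140), (np.float32(458.2159), 314)] (0.94, 69.7)
[(np.float32(393.46994), 175), (np.float32(426.5939), 313)] (-0.62, 54.1)
```

Emit:
{"fn": "jog_arm", "kwargs": {
  "series": [
    [0,0,0,0,0,0,1],
    [0,0,0,0,0,0,1],
    [0,0,0.2,0,0,0,1],
    [0,0,0.5,0,0,0,1],
    [0,0,0.8,0,0,0,1],
    [0,0,1,0,0,0,1],
    [0,0,1,0,0,0,1]
  ],
  "grip_force": 40
}}

```text
clock: 15.55
eef_pos: [648.4, -6.0, 167.6]
eef_rot: [3.136, -0.006, 0.663]
wrist_force: [1.0, -0.2, -3.0]
finger_gap: 31.2
finger_force: 40.0
```

Emit:
{"fn": "jog_arm", "kwargs": {
  "series": [
    [0.02,0.2,0.1,0,0,0.07,1],
    [0.04,0.4,0.1,0,0,0.15,1],
    [0.06,0.6,0.1,0,0,0.2,1],
    [0.06,0.725,0.1,0,0,0.2257,1],
    [0.06,0.725,0.1,0,0,0.2257,1]
  ]
}}

```text
clock: 15.97
eef_pos: [653.2, 83.8, 172.3]
eef_rot: [-3.14, 0.001, 1.022]
wrist_force: [0.3, -0.7, -2.4]
finger_gap: 31.7
finger_force: 40.0
```

Emit:
{"fn": "jog_arm", "kwargs": {
  "series": [
    [0.02,0.2,0.1,0,0,0.07,1],
    [0.04,0.4,0.1,0,0,0.15,1],
    [0.06,0.6,0.1,0,0,0.2,1],
    [0.06,0.725,0.1,0,0,0.2257,1],
    [0.06,0.725,0.1,0,0,0.2257,1]
  ]
}}

```text
clock: 16.38
eef_pos: [660.6, 170.0, 184.6]
eef_rot: [-3.14, 0.0, 1.375]
wrist_force: [-0.7, 1.0, -2.2]
finger_gap: 31.7
finger_force: 40.0
```

Emit:
{"fn": "jog_arm", "kwargs": {
  "series": [
    [0.02,0.2,0.1,0,0,0.07,1],
    [0.04,0.4,0.1,0,0,0.15,1],
    [0.06,0.6,0.1,0,0,0.2,1],
    [0.06,0.725,0.1,0,0,0.2257,1],
    [0.06,0.725,0.1,0,0,0.2257,1],
    [0.06,0.725,0.1,0,0,0.2257,1],
    [0.06,0.725,0.1,0,0,0.2257,1]
  ]
}}

```text
clock: 16.97
eef_pos: [668.4, 253.5, 197.4]
eef_rot: [-3.141, 0.0, 1.723]
wrist_force: [-0.0, -1.1, -2.8]
finger_gap: 31.4
finger_force: 40.0
```

```bash
python3 - <<'E'
from v import *
s=manip.read_state();print(s["clock"],s["eef_pos"],s["eef_rot"],s["wrist_force"],s["finger_gap"])
z=s["eef_pos"][2]-41.6
for n in("top","scene"):
    c=cam(n)
    print(n,"middle",fitnear(c,"w",72,54,16+z,24+z,(669,255,.45)))
    print(n,"large",fitnear(c,"w",92,70,38,46,(669,255,.45)))
E
```

```text
16.9667 [668.41335911 253.49177894 197.39134466] [-3.14095001e+00  4.57556497e-04  1.72321908e+00] [-0.01121691 -1.05325236 -2.75538552] 31.371819451869737
top middle (array([6.69235e+02, 2.52688e+02, 2.76000e-01]), 103, 1.1)
top large (array([6.69181e+02, 2.57345e+02, 4.87000e-01]), 149, 0.84)
scene middle (array([6.70020e+02, 2.52199e+02, 4.86000e-01]), 120, 0.73)
scene large (array([6.70541e+02, 2.52752e+02, 4.88000e-01]), 183, 0.59)
```

Emit:
{"fn": "jog_arm", "kwargs": {
  "series": [
    [0,0,-0.1,0,0,0,1],
    [0,0,-0.2,0,0,0,1],
    [0,0,-0.3,0,0,0,1],
    [0,0,-0.36,0,0,0,1],
    [0,0,-0.36,0,0,0,1],
    [0,0,-0.36,0,0,0,1]
  ]
}}

```text
clock: 17.57
eef_pos: [668.1, 254.9, 153.8]
eef_rot: [-3.141, 0.0, 1.727]
wrist_force: [0.3, -0.6, -1.6]
finger_gap: 31.2
finger_force: 40.0
```

Emit:
{"fn": "jog_arm", "kwargs": {
  "series": [
    [0,0,-0.02,0,0,0,1],
    [0,0,-0.04,0,0,0,1],
    [0,0,-0.06,0,0,0,1],
    [0,0,-0.06,0,0,0,1]
  ]
}}

```text
clock: 17.9
eef_pos: [668.2, 254.9, 146.9]
eef_rot: [-3.141, 0.0, 1.727]
wrist_force: [0.0, 0.2, -2.3]
finger_gap: 31.3
finger_force: 40.0
```

Emit:
{"fn": "jog_arm", "kwargs": {
  "series": [
    [0,0,-0.03,0,0,0,1],
    [0,0,-0.05,0,0,0,1],
    [0,0,-0.065,0,0,0,1],
    [0,0,-0.08,0,0,0,1],
    [0,0,-0.08,0,0,0,1],
    [0,0,-0.08,0,0,0,1]
  ]
}}

```text
clock: 18.4
eef_pos: [668.3, 254.9, 137.7]
eef_rot: [3.142, -0.0, 1.727]
wrist_force: [0.5, -0.7, -2.0]
finger_gap: 31.5
finger_force: 40.0
```

Emit:
{"fn": "jog_arm", "kwargs": {
  "series": [
    [0,0,-0.005,0,0,0,1],
    [0,0,-0.005,0,0,0,1],
    [0,0,-0.005,0,0,0,1]
  ]
}}

```text
clock: 18.65
eef_pos: [668.4, 255.0, 137.7]
eef_rot: [3.141, -0.0, 1.727]
wrist_force: [-2.2, -0.6, 4.2]
finger_gap: 31.6
finger_force: 40.0
```

Emit:
{"fn": "jog_arm", "kwargs": {
  "series": [
    [0,0,0,0,0,0,0.4],
    [0,0,0,0,0,0,0.4],
    [0,0,0,0,0,0,0.4],
    [0,0,0,0,0,0,0.4],
    [0,0,0,0,0,0,0.4]
  ]
}}

```text
clock: 19.07
eef_pos: [668.3, 254.9, 137.0]
eef_rot: [-3.141, 0.0, 1.727]
wrist_force: [0.2, 0.7, 0.7]
finger_gap: 55.8
finger_force: 0.0
```

Emit:
{"fn": "jog_arm", "kwargs": {
  "series": [
    [0,0,0.1,0,0,0,0.4],
    [0,0,0.3,0,0,0,0.4],
    [0,0,0.6,0,0,0,0.4],
    [0,0,0.9,0,0,0,0.4],
    [0,0,1,0,0,0,0.4],
    [0,0,1,0,0,0,0.4]
  ]
}}

```text
clock: 19.57
eef_pos: [669.1, 255.2, 262.8]
eef_rot: [3.134, -0.001, 1.727]
wrist_force: [0.0, 0.2, 0.2]
finger_gap: 56.5
finger_force: 0.0
```

Emit:
{"fn": "jog_arm", "kwargs": {
  "series": [
    [-0.846,0,0,0,0,0,0.4],
    [-0.846,0,0,0,0,-0.1,0.4],
    [-0.846,0.41,0,0,0,-0.19,0.4],
    [-0.846,0.41,0,0,0,-0.19,0.4],
    [-0.846,0.41,0,0,0,-0.19,0.4]
  ]
}}

```text
clock: 19.98
eef_pos: [564.8, 306.4, 256.9]
eef_rot: [-3.141, 0.0, 1.428]
wrist_force: [0.3, 0.1, -0.1]
finger_gap: 56.3
finger_force: 0.0
```

Emit:
{"fn": "jog_arm", "kwargs": {
  "series": [
    [-0.846,0.41,0,0,0,-0.1,0.4],
    [-0.846,0.41,0,0,0,-0.19,0.4],
    [-0.846,0.41,0,0,0,-0.19,0.4],
    [-0.846,0.41,0,0,0,-0.19,0.4],
    [-0.846,0.41,0,0,0,-0.19,0.4],
    [-0.846,0.41,0,0,0,-0.19,0.4]
  ]
}}

```text
clock: 20.48
eef_pos: [466.1, 352.7, 256.9]
eef_rot: [3.142, 0.0, 1.131]
wrist_force: [-0.1, 0.2, 0.5]
finger_gap: 56.2
finger_force: 0.0
```

```bash
python3 - <<'E'
from v import *
s=manip.read_state();print(s["clock"],s["eef_pos"],s["eef_rot"],s["wrist_force"],s["finger_gap"],s["joints"])
for n in("top","scene"):
    c=cam(n)
    print(n,"middle",fitnear(c,"w",72,54,112,120,(669,255,.45)))
    print(n,"large",fitnear(c,"w",92,70,38,46,(669,255,.45)))
    print(n,"small",fitnear(c,"w",54,40,16,24,(465.5,353.5,1.46)))
    cv2.imwrite(f"pics/{n}5.png",c["frame"][:,:,::-1])
E
```

```text
20.4833 [466.08106754 352.67774079 256.88205637] [3.14150064e+00 3.88766988e-04 1.13132458e+00] [-0.07710502  0.15283494  0.52159614] 56.16700494177307 [ 5.85232625e-01  3.49750764e-01  1.35477631e+00 -2.83057068e-04
  1.43735002e+00  1.02474206e+00]
top middle (array([6.68589e+02, 2.56038e+02, 4.66000e-01]), 68, 0.65)
top large (array([6.71228e+02, 2.56568e+02, 3.54000e-01]), 198, 0.66)
top small (array([465.99 , 354.527,   1.397]), 111, 0.36)
scene middle (array([6.67659e+02, 2.52455e+02, 4.78000e-01]), 54, 0.48)
scene large (array([6.71913e+02, 2.52333e+02, 5.45000e-01]), 124, 0.63)
scene small (array([465.216, 351.56 ,   1.459]), 147, 0.31)
```

View pics/scene5.png

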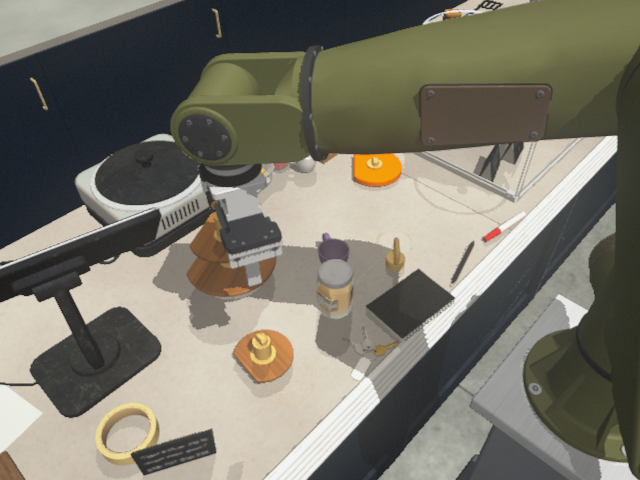

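Emit:
{"fn": "jog_arm", "kwargs": {
  "series": [
    [0,0,-0.25,0,0,0,0.4],
    [0,0,-0.5,0,0,0,0.4],
    [0,0,-0.8,0,0,0,0.4],
    [0,0,-1,0,0,0,0.4],
    [0,0,-1,0,0,0,0.4]
  ]
}}

```text
clock: 21.0
eef_pos: [464.2, 351.3, 131.7]
eef_rot: [-3.137, 0.007, 1.129]
wrist_force: [-0.3, -0.1, 0.0]
finger_gap: 56.5
finger_force: 0.0
```

Emit:
{"fn": "jog_arm", "kwargs": {
  "series": [
    [0,0,-0.2,0,0,0,0.4],
    [0,0,-0.4,0,0,0,0.4],
    [0,0,-0.6,0,0,0,0.4],
    [0,0,-0.75,0,0,0,0.4],
    [0,0,-0.795,0,0,0,0.4],
    [0,0,-0.795,0,0,0,0.4],
    [0,0,-0.795,0,0,0,1]
  ],
  "grip_force": 10
}}

```text
clock: 21.58
eef_pos: [466.3, 353.6, 43.3]
eef_rot: [3.141, -0.001, 1.13]
wrist_force: [1.1, 1.4, 0.4]
finger_gap: 52.7
finger_force: 0.0
```

Emit:
{"fn": "jog_arm", "kwargs": {
  "series": [
    [0,0,0,0,0,0,1],
    [0,0,0,0,0,0,1],
    [0,0,0,0,0,0,1],
    [0,0,0,0,0,0,1],
    [0,0,0,0,0,0,1],
    [0,0,0,0,0,0,1],
    [0,0,0,0,0,0,0.4],
    [0,0,0,0,0,0,0.4]
  ]
}}

```text
clock: 22.25
eef_pos: [465.3, 353.3, 41.8]
eef_rot: [3.142, 0.0, 1.13]
wrist_force: [-0.1, -0.1, 0.5]
finger_gap: 41.7
finger_force: 0.0
```

Emit:
{"fn": "jog_arm", "kwargs": {
  "series": [
    [0,0,0,0,0,0.07,0.4],
    [0,0,0,0,0,0.14,0.4],
    [0,0,0,0,0,0.21,0.4],
    [0,0,0,0,0,0.28,0.4],
    [0,0,0,0,0,0.35,0.4],
    [0,0,0,0,0,0.42,0.4],
    [0,0,0,0,0,0.5,0.4],
    [0,0,0,0,0,0.5,0.4]
  ]
}}

```text
clock: 22.92
eef_pos: [465.2, 353.2, 41.5]
eef_rot: [-3.141, 0.0, 1.921]
wrist_force: [0.9, -0.5, -0.3]
finger_gap: 56.3
finger_force: 0.0
```

Emit:
{"fn": "jog_arm", "kwargs": {
  "series": [
    [0,0,0,0,0,0.07,0.4],
    [0,0,0,0,0,0.14,0.4],
    [0,0,0,0,0,0.21,0.4],
    [0,0,0,0,0,0.28,0.4],
    [0,0,0,0,0,0.35,0.4],
    [0,0,0,0,0,0.42,0.4],
    [0,0,0,0,0,0.5,0.4],
    [0,0,0,0,0,0.5,0.4]
  ]
}}

```text
clock: 23.58
eef_pos: [465.2, 353.2, 41.6]
eef_rot: [-3.141, -0.0, 2.703]
wrist_force: [0.8, -0.4, -0.5]
finger_gap: 56.1
finger_force: 0.0
```

Emit:
{"fn": "jog_arm", "kwargs": {
  "series": [
    [0,0,0,0,0,0,1],
    [0,0,0,0,0,0,1],
    [0,0,0,0,0,0,1],
    [0,0,0,0,0,0,1],
    [0,0,0,0,0,0,1],
    [0,0,0,0,0,0,1],
    [0,0,0,0,0,0,1],
    [0,0,0,0,0,0,1]
  ]
}}

```text
clock: 24.25
eef_pos: [465.2, 353.3, 41.7]
eef_rot: [-3.141, -0.0, 2.7]
wrist_force: [-0.4, -1.0, 1.1]
finger_gap: 31.8
finger_force: 10.0
```

```bash
python3 - <<'E'
from v import *
s=manip.read_state();print(s["clock"],s["eef_pos"],s["eef_rot"],s["wrist_force"],s["finger_gap"])
c=manip.camera("wrist");cv2.imwrite("pics/w6.png",c["frame"][:,:,::-1])
for n in("top","scene"):
    c=cam(n)
    print(n,"small",fitnear(c,"w",54,40,16,24,(465.5,353.5,1.46)))
    if n=="top": print(n,"middle",fitnear(c,"w",72,54,112,120,(669,255,.45)))
E
```

```text
24.25 [465.24885728 353.25518796  41.71318558] [-3.14145731e+00 -5.54178796e-05  2.70025778e+00] [-0.36808623 -1.01207037  1.05379167] 31.82304055200417
top small (array([465.684, 355.414,   2.751]), 35, 0.58)
top middle (array([6.68989e+02, 2.56313e+02, 4.61000e-01]), 68, 0.63)
scene small (array([466.435, 351.441,   1.461]), 121, 0.56)
```

View pics/w6.png

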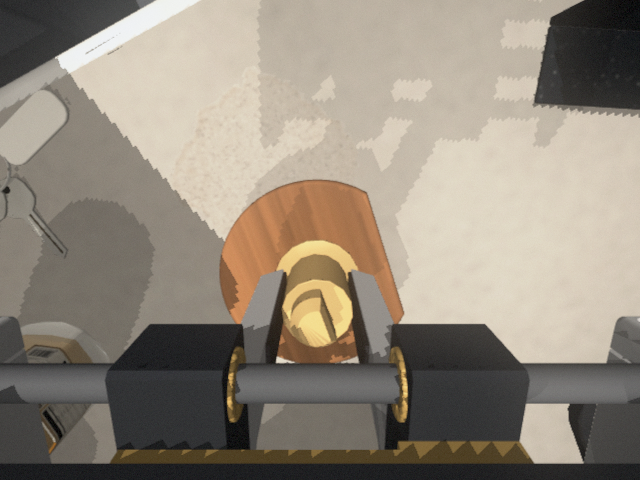

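```bash
python3 - <<'E'
from v import *
im=cv2.imread(f"pics/w6.png")[:,:,::-1].copy();e=edgepx(im,range(200,312,3),350,430);print(e,wrist_edge(*e,2.7003))
E
```

```text
[(np.float32(368.43433), 200), (np.float32(402.55676), 311)] (1.458, 40.1)
```

Emit:
{"fn": "jog_arm", "kwargs": {
  "series": [
    [0,0,0,0,0,0,1],
    [0,0,0,0,0,0,1],
    [0,0,0.2,0,0,0,1],
    [0,0,0.5,0,0,0,1],
    [0,0,0.8,0,0,0,1],
    [0,0,1,0,0,0,1],
    [0,0,1,0,0,0,1]
  ],
  "grip_force": 40
}}

```text
clock: 24.98
eef_pos: [466.8, 354.5, 167.1]
eef_rot: [3.134, 0.004, 2.701]
wrist_force: [0.6, 0.8, -1.4]
finger_gap: 31.2
finger_force: 40.0
```

Emit:
{"fn": "jog_arm", "kwargs": {
  "series": [
    [0,0,0.25,0,0,-0.06,1],
    [0,0,0.5,0,0,-0.12,1],
    [0,0,0.735,0,0,-0.18,1],
    [0,0,0.735,0,0,-0.25,1],
    [0,0,0.735,0,0,-0.32,1],
    [0,0,0.735,0,0,-0.32,1]
  ]
}}

```text
clock: 25.48
eef_pos: [465.1, 353.3, 248.8]
eef_rot: [-3.14, -0.0, 2.193]
wrist_force: [0.3, 0.3, -3.0]
finger_gap: 31.3
finger_force: 40.0
```

Emit:
{"fn": "jog_arm", "kwargs": {
  "series": [
    [0.2,-0.1,0,0,0,-0.06,1],
    [0.4,-0.2,0,0,0,-0.12,1],
    [0.6,-0.3,0,0,0,-0.18,1],
    [0.8,-0.4,0,0,0,-0.25,1],
    [0.846,-0.41,0,0,0,-0.32,1],
    [0.846,-0.41,0,0,0,-0.32,1]
  ]
}}

```text
clock: 25.98
eef_pos: [567.9, 303.0, 247.8]
eef_rot: [-3.139, 0.001, 1.692]
wrist_force: [-0.5, -0.0, -2.8]
finger_gap: 31.3
finger_force: 40.0
```

Emit:
{"fn": "jog_arm", "kwargs": {
  "series": [
    [0.2,-0.1,0,0,0,0,1],
    [0.4,-0.2,0,0,0,0,1],
    [0.6,-0.3,0,0,0,0,1],
    [0.8,-0.4,0,0,0,0,1],
    [0.846,-0.41,0,0,0,0,1],
    [0.846,-0.41,0,0,0,0,1],
    [0.846,-0.41,0,0,0,0,1]
  ]
}}

```text
clock: 26.57
eef_pos: [667.5, 255.7, 249.0]
eef_rot: [-3.14, -0.0, 1.7]
wrist_force: [-0.5, 0.5, -2.4]
finger_gap: 31.3
finger_force: 40.0
```

Emit:
{"fn": "jog_arm", "kwargs": {
  "series": [
    [0,0,-0.07,0,0,0,1],
    [0,0,-0.14,0,0,0,1],
    [0,0,-0.19,0,0,0,1],
    [0,0,-0.19,0,0,0,1],
    [0,0,-0.19,0,0,0,1]
  ]
}}

```text
clock: 26.98
eef_pos: [667.9, 255.1, 226.7]
eef_rot: [-3.141, 0.0, 1.696]
wrist_force: [-1.0, 0.1, -3.0]
finger_gap: 31.5
finger_force: 40.0
```

Commanded z ≈ 227.1; home ≈ 211.6.

Emit:
{"fn": "jog_arm", "kwargs": {
  "series": [
    [0,0,-0.02,0,0,0,1],
    [0,0,-0.04,0,0,0,1],
    [0,0,-0.06,0,0,0,1],
    [0,0,-0.07,0,0,0,1],
    [0,0,-0.07,0,0,0,1]
  ]
}}

```text
clock: 27.4
eef_pos: [668.2, 254.9, 218.3]
eef_rot: [-3.141, 0.0, 1.695]
wrist_force: [0.2, 0.1, -2.6]
finger_gap: 31.4
finger_force: 40.0
```

Emit:
{"fn": "jog_arm", "kwargs": {
  "series": [
    [0,0,-0.02,0,0,0,1],
    [0,0,-0.035,0,0,0,1],
    [0,0,-0.05,0,0,0,1],
    [0,0,-0.06,0,0,0,1],
    [0,0,-0.06,0,0,0,1],
    [0,0,-0.06,0,0,0,1]
  ]
}}

```text
clock: 27.9
eef_pos: [668.4, 254.9, 211.7]
eef_rot: [3.141, -0.0, 1.695]
wrist_force: [0.3, 0.1, -1.6]
finger_gap: 31.1
finger_force: 40.0
```

Emit:
{"fn": "jog_arm", "kwargs": {
  "series": [
    [0,0,-0.004,0,0,0,1],
    [0,0,-0.006,0,0,0,1],
    [0,0,-0.006,0,0,0,1],
    [0,0,-0.006,0,0,0,0.4],
    [0,0,-0.006,0,0,0,0.4],
    [0,0,-0.006,0,0,0,0.4],
    [0,0,-0.006,0,0,0,0.4],
    [0,0,-0.006,0,0,0,0.4]
  ]
}}

```text
clock: 28.57
eef_pos: [668.2, 254.9, 210.5]
eef_rot: [-3.141, 0.0, 1.695]
wrist_force: [-0.6, 0.1, 0.6]
finger_gap: 55.8
finger_force: 0.0
```

```bash
python3 - <<'E'
from v import *
s=manip.read_state();print(s["clock"],s["eef_pos"],s["wrist_force"],s["finger_gap"])
c=cam("top"); print(unproj(c,(347.2,302),22),unproj(c,(340,308),40),unproj(c,(355.6,295),40))
E
```

```text
28.5667 [668.23784697 254.89828701 210.51852416] [-0.60338683  0.12227938  0.58931028] 55.782890886221814
[437.81980791   1.94399195  22.        ] [423.54632846  19.66470077  40.        ] [453.75209419 -16.91887575  40.        ]
```

Emit:
{"fn": "jog_arm", "kwargs": {
  "series": [
    [0,0,0.1,0,0,0,0.4],
    [0,0,0.3,0,0,0,0.4],
    [0,0,0.5,0,0,0,0.4],
    [0,0,0.5,0,0,0,0.4],
    [0,0,0.5,0,0,0,0.4]
  ]
}}

```text
clock: 29.03
eef_pos: [668.7, 255.0, 273.0]
eef_rot: [3.138, -0.001, 1.695]
wrist_force: [-0.3, 0.1, -0.9]
finger_gap: 56.4
finger_force: 0.0
```

Emit:
{"fn": "jog_arm", "kwargs": {
  "series": [
    [-0.641,-0.704,0,0,0,0.121,0.4],
    [-0.641,-0.704,0,0,0,0.121,0.4],
    [-0.641,-0.704,0,0,0,0.121,0.4],
    [-0.641,-0.704,0,0,0,0.121,0.4]
  ]
}}

```text
clock: 29.37
eef_pos: [588.1, 167.0, 270.1]
eef_rot: [-3.138, 0.0, 1.884]
wrist_force: [-0.4, 0.5, 0.8]
finger_gap: 56.2
finger_force: 0.0
```

Emit:
{"fn": "jog_arm", "kwargs": {
  "series": [
    [-0.641,-0.704,0,0,0,0.121,0.4],
    [-0.641,-0.704,0,0,0,0.121,0.4],
    [-0.641,-0.704,0,0,0,0.121,0.4],
    [-0.641,-0.704,0,0,0,0.121,0.4]
  ]
}}

```text
clock: 29.7
eef_pos: [512.1, 83.3, 270.9]
eef_rot: [-3.141, 0.0, 2.074]
wrist_force: [0.9, 0.3, 0.3]
finger_gap: 56.9
finger_force: 0.0
```

Emit:
{"fn": "jog_arm", "kwargs": {
  "series": [
    [-0.641,-0.704,0,0,0,0.121,0.4],
    [-0.641,-0.704,0,0,0,0.121,0.4],
    [-0.641,-0.704,-0.3,0,0,0.121,0.4],
    [-0.641,-0.704,-0.6,0,0,0.121,0.4],
    [-0.641,-0.704,-0.6,0,0,0.121,0.4],
    [-0.641,-0.704,-0.6,0,0,0.121,0.4],
    [-0.641,-0.704,-0.6,0,0,0.121,0.4],
    [-0.641,-0.704,-0.6,0,0,0.121,0.4]
  ]
}}

```text
clock: 30.37
eef_pos: [438.9, 2.0, 200.6]
eef_rot: [3.14, 0.002, 2.266]
wrist_force: [-0.1, -0.2, 0.2]
finger_gap: 56.4
finger_force: 0.0
```

```bash
python3 - <<'E'
from v import *
s=manip.read_state();print(s["clock"],s["eef_pos"],s["eef_rot"],s["wrist_force"],s["finger_gap"])
c=manip.camera("wrist");a=c["frame"]
t,sc=cam("top")["frame"],cam("scene")["frame"]
cv2.imwrite("pics/w7.png",a[:,:,::-1])
im=np.hstack([cv2.resize(t[150:260,180:300],(400,366)),cv2.resize(sc[150:310,160:300],(350,366))]);cv2.imwrite("pics/st7.png",im[:,:,::-1])
E
```

```text
30.3667 [438.91479146   2.03194273 200.64538647] [3.13988134e+00 1.58891570e-03 2.26640711e+00] [-0.10609364 -0.16669117  0.22127622] 56.43511612040193
```

View pics/w7.png

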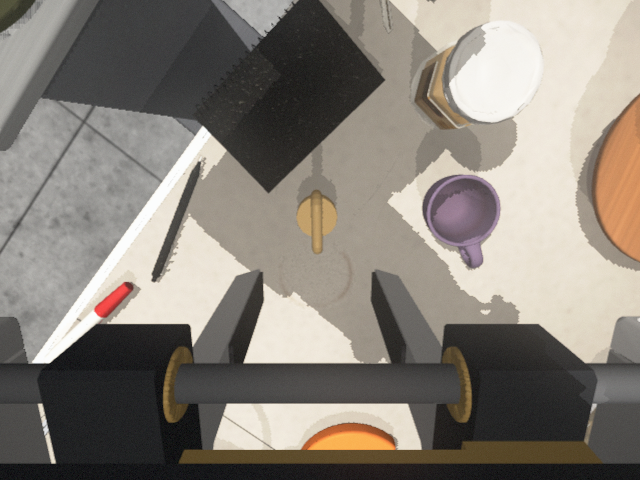

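View pics/st7.png

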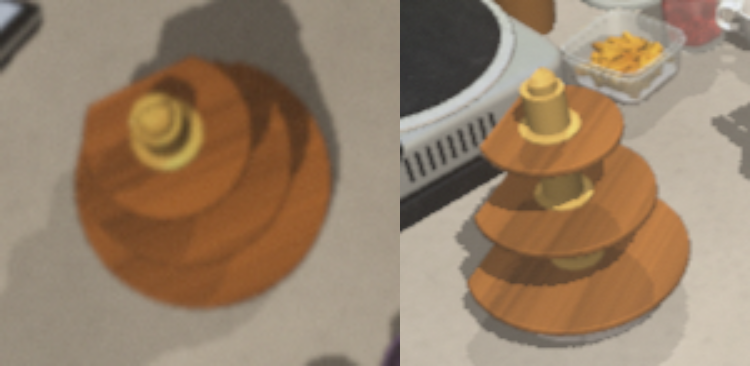

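```bash
python3 - <<'E'
from v import *
c=manip.camera("wrist");H=np.array(c["hand_eye"]);f=240/np.tan(np.radians(c["vfov"]/2))
s=manip.read_state();y=s["eef_rot"][2];print(s["eef_pos"])
im=cv2.imread("pics/w7.png")[:,:,::-1].copy();h=cv2.cvtColor(im,cv2.COLOR_RGB2HSV)
m=((h[...,1]>75)&(h[...,2]>60)).astype(np.uint8);m[:,:270]=0;m[:,370:]=0;m[:170]=0;m[265:]=0
P=np.argwhere(m);
for r in range(186,258,4):
    q=np.where(m[r])[0]
    if len(q):print(r,q.min(),q.max(),end="; ")
for uv,hh in(((317.2,216),22),((317.5,216),57)):
    d=H[:3,:3]@[(uv[0]-c["cx"])/f,(uv[1]-c["cy"])/f,1];a=H[:3,3]+d*(200.6-hh-H[2,3])/d[2]
    print(hh,a,438.9+np.cos(y)*a[0]+np.sin(y)*a[1],2.0+np.sin(y)*a[0]-np.cos(y)*a[1])
E
```

```text
[438.05944939   1.78396807 199.58099214]
190 314 318; 194 311 321; 198 305 328; 202 301 332; 206 299 334; 210 298 335; 214 297 336; 218 297 336; 222 297 335; 226 299 334; 230 302 331; 234 307 326; 238 312 321; 242 312 321; 246 312 321; 250 313 321; 22 [  1.12236035   1.21486343 178.6       ] 439.1138201033632 3.6400813633426177
57 [  8.44032223   1.4580902  143.6       ] 434.61249433156564 9.415009205094309
```

Emit:
{"fn": "jog_arm", "kwargs": {
  "series": [
    [0.007,0.01,-0.2,0,0,-0.07,0.4],
    [0.007,0.01,-0.4,0,0,-0.14,0.4],
    [0.007,0.01,-0.6,0,0,-0.21,0.4],
    [0.007,0.01,-0.75,0,0,-0.28,0.4],
    [0.007,0.01,-0.75,0,0,-0.35,0.4],
    [0.007,0.01,-0.75,0,0,-0.42,0.4],
    [0.007,0.01,-0.75,0,0,-0.5,0.4],
    [0.007,0.01,-0.75,0,0,-0.5,0.4]
  ]
}}

```text
clock: 31.23
eef_pos: [438.7, 2.8, 109.1]
eef_rot: [3.141, -0.0, 1.474]
wrist_force: [-0.2, -0.3, 0.1]
finger_gap: 56.5
finger_force: 0.0
```

Emit:
{"fn": "jog_arm", "kwargs": {
  "series": [
    [0,0,0,0,0,-0.07,0.4],
    [0,0,0,0,0,-0.14,0.4],
    [0,0,0,0,0,-0.21,0.4],
    [0,0,0,0,0,-0.28,0.4],
    [0,0,0,0,0,-0.35,0.4],
    [0,0,0,0,0,-0.42,0.4],
    [0,0,0,0,0,-0.5,0.4],
    [0,0,0,0,0,-0.5,0.4]
  ]
}}

```text
clock: 31.9
eef_pos: [438.6, 2.7, 109.1]
eef_rot: [3.141, -0.0, 0.693]
wrist_force: [0.4, 0.4, -0.1]
finger_gap: 56.6
finger_force: 0.0
```

Emit:
{"fn": "jog_arm", "kwargs": {
  "series": [
    [0,0,-0.2,0,0,0,0.3],
    [0,0,-0.4,0,0,0,0.3],
    [0,0,-0.6,0,0,0,0.3],
    [0,0,-0.75,0,0,0,0.3],
    [0,0,-0.79,0,0,0,0.3],
    [0,0,-0.79,0,0,0,0.3],
    [0,0,-0.79,0,0,0,0.3]
  ]
}}

```text
clock: 32.48
eef_pos: [438.9, 2.7, 14.8]
eef_rot: [3.141, -0.001, 0.698]
wrist_force: [0.0, 0.0, 0.5]
finger_gap: 66.0
finger_force: 0.0
```

Emit:
{"fn": "jog_arm", "kwargs": {
  "series": [
    [0,0,0,0,0,0,1],
    [0,0,0,0,0,0,1],
    [0,0,0,0,0,0,1],
    [0,0,0,0,0,0,1],
    [0,0,0,0,0,0,1],
    [0,0,0,0,0,0,1],
    [0,0,0,0,0,0,1],
    [0,0,0,0,0,0,1]
  ],
  "grip_force": 8
}}

```text
clock: 33.15
eef_pos: [439.1, 2.7, 15.1]
eef_rot: [3.14, -0.001, 0.695]
wrist_force: [-0.7, 0.1, 8.6]
finger_gap: 57.0
finger_force: 8.0
```

Emit:
{"fn": "jog_arm", "kwargs": {
  "series": [
    [0,0,0,0,0,0,0.2],
    [0,0,0,0,0,0,0.2],
    [0,0,0,0,0,0,0.2],
    [0,0,0,0,0,0,0.2],
    [0,0,0.2,0,0,0,0.2],
    [0,0,0.5,0,0,0,0.2],
    [0,0,0.8,0,0,0,0.2],
    [0,0,0.8,0,0,0,0.2]
  ]
}}

```text
clock: 33.82
eef_pos: [440.9, 2.5, 115.7]
eef_rot: [3.136, -0.006, 0.695]
wrist_force: [1.6, 0.5, 0.5]
finger_gap: 75.2
finger_force: 0.0
```

Emit:
{"fn": "jog_arm", "kwargs": {
  "series": [
    [0,0,0,0,0,0.07,0.4],
    [0,0,0,0,0,0.14,0.4],
    [0,0,0,0,0,0.21,0.4],
    [0,0,0,0,0,0.28,0.4],
    [0,0,0,0,0,0.35,0.4],
    [0,0,0,0,0,0.42,0.4],
    [0,0,0,0,0,0.5,0.4],
    [0,0,0,0,0,0.5,0.4]
  ]
}}

```text
clock: 34.48
eef_pos: [438.2, 2.7, 109.6]
eef_rot: [-3.141, 0.0, 1.486]
wrist_force: [-1.2, -0.2, 0.4]
finger_gap: 56.4
finger_force: 0.0
```

Emit:
{"fn": "jog_arm", "kwargs": {
  "series": [
    [0,0,0,0,0,0.07,0.5],
    [0,0,0,0,0,0.14,0.5],
    [0,0,0,0,0,0.21,0.5],
    [0,0,0,0,0,0.28,0.5],
    [0,0,0,0,0,0.35,0.5],
    [0,0,0,0,0,0.42,0.5],
    [0,0,0,0,0,0.5,0.5],
    [0,0,0,0,0,0.5,0.5]
  ]
}}

```text
clock: 35.15
eef_pos: [438.3, 2.7, 109.7]
eef_rot: [-3.141, -0.0, 2.268]
wrist_force: [-0.3, 0.5, 1.0]
finger_gap: 46.8
finger_force: 0.0
```

```bash
python3 - <<'E'
from v import *
s=manip.read_state();print(s["clock"],s["eef_pos"],s["eef_rot"],s["wrist_force"],s["finger_gap"])
a=manip.camera("wrist")["frame"];sc=cam("scene")["frame"]
im=np.hstack([cv2.resize(a[120:420,160:480],(390,366)),cv2.resize(sc[200:300,340:450],(400,366))]);cv2.imwrite("pics/h8.png",im[:,:,::-1])
E
```

```text
35.15 [438.27367684   2.68298521 109.72899369] [-3.14132586e+00 -2.51385625e-04  2.26764378e+00] [-0.32880015  0.48426264  1.02217457] 46.805087654534375
```

View pics/h8.png

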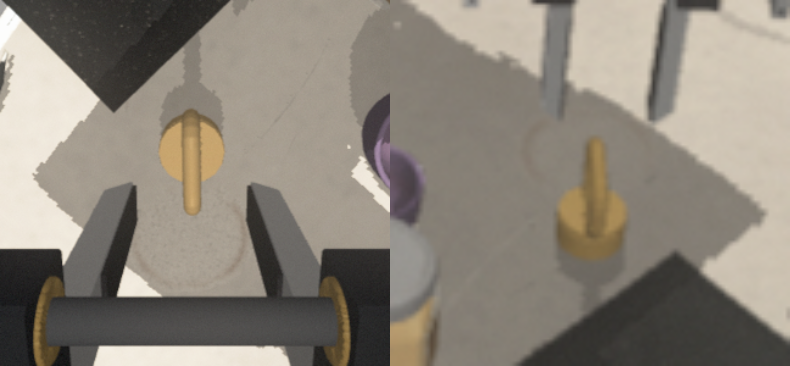

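Emit:
{"fn": "jog_arm", "kwargs": {
  "series": [
    [0,0,-0.2,0,0,0,0.5],
    [0,0,-0.4,0,0,0,0.5],
    [0,0,-0.533,0,0,0,0.5],
    [0,0,-0.533,0,0,0,0.5],
    [0,0,-0.533,0,0,0,1],
    [0,0,-0.533,0,0,0,1],
    [0,0,-0.533,0,0,0,1],
    [0,0,-0.533,0,0,0,1]
  ],
  "grip_force": 15
}}

```text
clock: 35.92
eef_pos: [438.9, 2.6, 47.0]
eef_rot: [3.14, 0.001, 2.265]
wrist_force: [-0.4, 0.2, -1.0]
finger_gap: 23.8
finger_force: 0.0
```

Emit:
{"fn": "jog_arm", "kwargs": {
  "series": [
    [0,0,0,0,0,0,1],
    [0,0,0,0,0,0,1],
    [0,0,0,0,0,0,1],
    [0,0,0,0,0,0,1],
    [0,0,0,0,0,0,1],
    [0,0,0,0,0,0,1]
  ]
}}

```text
clock: 36.42
eef_pos: [438.5, 2.7, 46.4]
eef_rot: [3.141, 0.0, 2.266]
wrist_force: [-3.0, -0.5, 5.6]
finger_gap: 8.9
finger_force: 15.0
```

Emit:
{"fn": "jog_arm", "kwargs": {
  "series": [
    [0,0,0,0,0,0,1],
    [0,0,0,0,0,0,1],
    [0,0,0.2,0,0,0,1],
    [0,0,0.5,0,0,0,1],
    [0,0,0.8,0,0,0,1],
    [0,0,1,0,0,0,1]
  ],
  "grip_force": 30
}}

```text
clock: 36.92
eef_pos: [438.7, 2.7, 168.9]
eef_rot: [3.14, 0.001, 2.266]
wrist_force: [1.1, 0.1, -1.7]
finger_gap: 8.7
finger_force: 30.0
```

Emit:
{"fn": "jog_arm", "kwargs": {
  "series": [
    [0,0,0.3,0,0,0,1],
    [0,0,0.6,0,0,0,1],
    [0,0,0.9,0,0,0,1],
    [0,0,1,0,0,0,1],
    [0,0,1,0,0,0,1]
  ]
}}

```text
clock: 37.33
eef_pos: [439.2, 2.6, 288.9]
eef_rot: [3.138, 0.003, 2.266]
wrist_force: [0.2, 0.0, -1.5]
finger_gap: 9.1
finger_force: 30.0
```

Emit:
{"fn": "jog_arm", "kwargs": {
  "series": [
    [0.15,0.15,0.05,0,0,-0.04,1],
    [0.35,0.35,0.1,0,0,-0.08,1],
    [0.5,0.55,0.15,0,0,-0.12,1],
    [0.6386,0.7006,0.2,0,0,-0.12,1],
    [0.6386,0.7006,0.25,0,0,-0.12,1]
  ]
}}

```text
clock: 37.75
eef_pos: [516.3, 89.3, 313.3]
eef_rot: [-3.138, -0.002, 2.079]
wrist_force: [-0.6, -0.3, -2.5]
finger_gap: 8.8
finger_force: 30.0
```

Emit:
{"fn": "jog_arm", "kwargs": {
  "series": [
    [0.15,0.15,0,0,0,-0.04,1],
    [0.35,0.35,0,0,0,-0.08,1],
    [0.5,0.55,0,0,0,-0.12,1],
    [0.6386,0.7006,0,0,0,-0.12,1],
    [0.6386,0.7006,0,0,0,-0.12,1]
  ]
}}

```text
clock: 38.17
eef_pos: [592.7, 173.1, 312.6]
eef_rot: [-3.138, -0.001, 1.89]
wrist_force: [-0.7, -0.3, -2.2]
finger_gap: 8.2
finger_force: 30.0
```

Emit:
{"fn": "jog_arm", "kwargs": {
  "series": [
    [0.15,0.15,0,0,0,-0.04,1],
    [0.35,0.35,0,0,0,-0.08,1],
    [0.5,0.55,0,0,0,-0.12,1],
    [0.6386,0.7006,0,0,0,-0.12,1],
    [0.6386,0.7006,0,0,0,-0.12,1],
    [0.6386,0.7006,0,0,0,-0.12,1],
    [0.6386,0.7006,0,0,0,-0.12,1],
    [0.6386,0.7006,0,0,0,-0.12,1]
  ]
}}

```text
clock: 38.83
eef_pos: [667.9, 253.8, 316.4]
eef_rot: [3.141, 0.0, 1.699]
wrist_force: [-1.0, 0.6, -2.6]
finger_gap: 8.4
finger_force: 30.0
```

```bash
python3 - <<'E'
from v import *
s=manip.read_state();print(s["clock"],s["eef_pos"],s["eef_rot"],s["wrist_force"],s["finger_gap"])
t,sc=cam("top")["frame"],cam("scene")["frame"]
im=np.hstack([cv2.resize(t[150:260,180:300],(400,366)),cv2.resize(sc[110:320,130:310],(320,366))]);cv2.imwrite("pics/st9.png",im[:,:,::-1])
E
```

```text
38.8333 [667.92621472 253.79087021 316.3891315 ] [3.14147829e+00 1.13300494e-04 1.69945749e+00] [-1.01015912  0.61543226 -2.58019808] 8.352410220741328
```

View pics/st9.png

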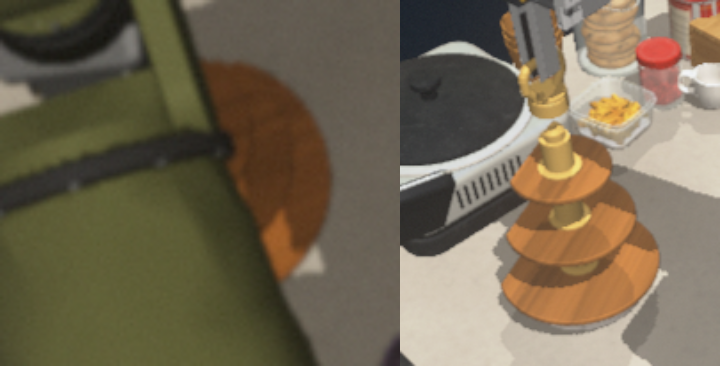

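Emit:
{"fn": "jog_arm", "kwargs": {
  "series": [
    [0,0,-0.05,0,0,0,1],
    [0,0,-0.1,0,0,0,1],
    [0,0,-0.15,0,0,0,1],
    [0,0,-0.17,0,0,0,1],
    [0,0,-0.17,0,0,0,1]
  ]
}}

```text
clock: 39.35
eef_pos: [668.0, 254.8, 294.5]
eef_rot: [-3.14, 0.0, 1.7]
wrist_force: [-0.3, -0.8, -2.4]
finger_gap: 8.2
finger_force: 30.0
```

Emit:
{"fn": "jog_arm", "kwargs": {
  "series": [
    [0,0,-0.02,0,0,0,1],
    [0,0,-0.04,0,0,0,1],
    [0,0,-0.05,0,0,0,1],
    [0,0,-0.05,0,0,0,1]
  ]
}}

```text
clock: 39.68
eef_pos: [668.2, 254.9, 289.3]
eef_rot: [-3.141, 0.0, 1.7]
wrist_force: [0.3, 0.4, -1.8]
finger_gap: 8.5
finger_force: 30.0
```

Emit:
{"fn": "jog_arm", "kwargs": {
  "series": [
    [0,0,-0.02,0,0,0,1],
    [0,0,-0.04,0,0,0,1],
    [0,0,-0.06,0,0,0,1],
    [0,0,-0.07,0,0,0,1],
    [0,0,-0.07,0,0,0,1]
  ]
}}

```text
clock: 40.1
eef_pos: [668.2, 254.9, 280.8]
eef_rot: [-3.141, 0.0, 1.7]
wrist_force: [-1.1, -0.1, -1.5]
finger_gap: 8.4
finger_force: 30.0
```

Emit:
{"fn": "jog_arm", "kwargs": {
  "series": [
    [0,0,-0.004,0,0,0,1],
    [0,0,-0.009,0,0,0,1],
    [0,0,-0.012,0,0,0,1],
    [0,0,-0.012,0,0,0,1],
    [0,0,-0.012,0,0,0,1]
  ]
}}

```text
clock: 40.52
eef_pos: [668.4, 254.9, 280.4]
eef_rot: [3.141, -0.0, 1.7]
wrist_force: [0.1, 0.8, 4.2]
finger_gap: 8.7
finger_force: 30.0
```

Seated (upward force). Release and retreat upward, then away.

Emit:
{"fn": "jog_arm", "kwargs": {
  "series": [
    [0,0,-0.006,0,0,0,0.6],
    [0,0,-0.006,0,0,0,0.5],
    [0,0,-0.006,0,0,0,0.5],
    [0,0,-0.006,0,0,0,0.5],
    [0,0,-0.006,0,0,0,0.5],
    [0,0,-0.006,0,0,0,0.5],
    [0,0,-0.006,0,0,0,0.5]
  ]
}}

```text
clock: 41.1
eef_pos: [668.3, 254.9, 279.1]
eef_rot: [-3.142, 0.0, 1.7]
wrist_force: [0.0, 1.0, 0.8]
finger_gap: 46.7
finger_force: 0.0
```

Emit:
{"fn": "jog_arm", "kwargs": {
  "series": [
    [0,0,0.1,0,0,0,0.5],
    [0,0,0.2,0,0,0,0.5],
    [0,0,0.35,0,0,0,0.5],
    [0,0,0.5,0,0,0,0.5],
    [0,0,0.5,0,0,0,0.5]
  ]
}}

```text
clock: 41.52
eef_pos: [668.6, 255.0, 343.1]
eef_rot: [3.136, -0.001, 1.7]
wrist_force: [-1.3, 0.2, 0.7]
finger_gap: 47.2
finger_force: 0.0
```

Emit:
{"fn": "jog_arm", "kwargs": {
  "series": [
    [-0.5,-1,0,0,0,0,0.5],
    [-0.5,-1,0,0,0,0,0.5],
    [-0.5,-1,0,0,0,0,0.5],
    [-0.5,-1,0,0,0,0,0.5],
    [-0.5,-1,0,0,0,0,0.5]
  ]
}}

```text
clock: 41.93
eef_pos: [607.5, 132.8, 339.5]
eef_rot: [3.141, 0.0, 1.697]
wrist_force: [-0.2, -1.3, 0.1]
finger_gap: 47.0
finger_force: 0.0
```

Emit:
{"fn": "jog_arm", "kwargs": {
  "series": [
    [-0.5,-1,0,0,0,0,0.5],
    [-0.5,-1,0,0,0,0,0.5],
    [-0.5,-1,0,0,0,0,0.5],
    [-0.5,-1,0,0,0,0,0.5],
    [-0.5,-1,0,0,0,0,0.5],
    [-0.5,-1,0,0,0,0,0.5],
    [-0.5,-1,0,0,0,0,0.5]
  ]
}}

```text
clock: 42.52
eef_pos: [549.1, 16.4, 338.6]
eef_rot: [-3.141, -0.0, 1.701]
wrist_force: [-0.0, 1.0, 0.3]
finger_gap: 47.0
finger_force: 0.0
```

```bash
python3 - <<'E'
from v import *
s=manip.read_state();print(s["clock"],s["eef_pos"],s["wrist_force"],s["finger_gap"])
C=[cam("top"),cam("scene")]
for c in C:
    P=np.array([[668.4,254.9,z] for z in(0,234,256)]);print(proj(c,P).round(1).tolist())
    for r,f,z in((92,70,38),(72,54,112),(54,40,186)):print(fitnear(c,"w",r,f,z,z+8,(668.5,254.5,.45)))
t,sc=C[0]["frame"],C[1]["frame"]
im=np.hstack([cv2.resize(t[150:260,180:300],(400,366)),cv2.resize(sc[110:320,130:310],(320,366))]);cv2.imwrite("pics/end.png",im[:,:,::-1])
E
```

```text
42.5167 [549.11293787  16.4056566  338.5899748 ] [-0.03127756  0.96378798  0.29864676] 46.97649493775892
[[243.6, 208.1], [226.9, 185.7], [224.9, 183.1]]
(array([6.70211e+02, 2.56455e+02, 4.31000e-01]), 178, 0.51)
(array([6.77991e+02, 2.55872e+02, 3.94000e-01]), 69, 0.81)
(array([6.68211e+02, 2.55506e+02, 4.13000e-01]), 56, 0.53)
[[233.0, 274.6], [215.8, 188.3], [213.9, 178.5]]
(array([6.71165e+02, 2.52673e+02, 5.13000e-01]), 151, 0.48)
(array([6.67628e+02, 2.54641e+02, 4.54000e-01]), 66, 0.6)
(array([6.67573e+02, 2.54358e+02, 4.46000e-01]), 81, 0.62)
```

View pics/end.png

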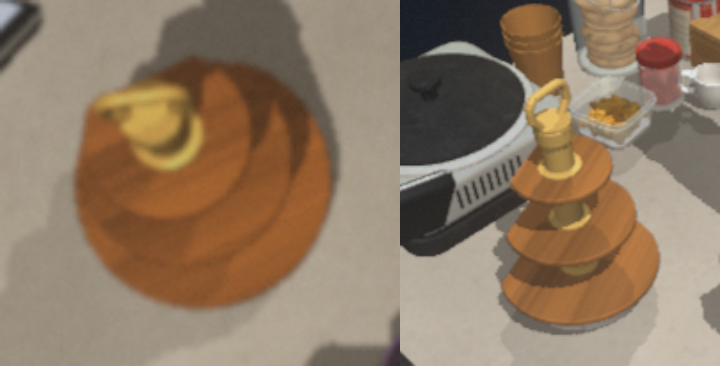

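The end picture shows the stand complete and upright. The cap sits on the small tier's stem near (558,125) in the right half, and all the straight edges face the same side.

```bash
python3 -c "
from cell import manip
print(manip.sign_off())"
```

```text
the job is handed in; nothing more can be done
None
```

The pastry stand is assembled on its marble foot (large, middle and small tiers, then the loop handle). It looked upright and free in the last picture, and I handed the job in at about 43 s; the sign-off gave no verdict.

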